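# Put the returned hire lamps on charge

## Robot

A 6-joint arm with a two-finger parallel gripper is mounted at the origin on the work surface. World frame = base frame: x ahead of the robot, y to its left, z up, the work surface at z = 0. Lengths are in mm, angles in degrees, forces in N, time in s.
With the tool pointing down it reaches from about 350 to 850 mm from the base axis. Payload 8.1 kg.
Tool frame: the origin (TCP) lies at the very end of the fingers, on their centre line; the grasp point (between the pads) lies 19 mm behind it; z points along the fingers, y is the line along which they close (so a half turn about z gives the same grasp; the last joint's range is limited). The gripper opens to 93 mm and grips with 3 to 60 N. Pads are 15 mm wide; open, the fingers measure 128 mm over their backs; the gripper's body (75 mm by 188 mm) begins 65 mm behind the grasp point.
Start: joints at [72.456, 7.471, 85.268, -0, 87.261, -4.893], TCP at [131.383, 585.443, 192.035] pointing down, gripper open.
Joint ranges: [-169.43, 169.43], [-51.17, 129.36], [1.28, 143.12], [-76.62, 256.62], [0, 156.53], [-152.29, 152.29]. Speed limits (degrees/s): [136.94, 136.94, 159.86, 180, 180, 180].

## Interface

Orientations are given as [roll, pitch, yaw] about the fixed x, y, z axes, in that order (R = Rz(yaw) Ry(pitch) Rx(roll)).
In Python, from rig import ctrl gives the robot as it stands.
- The arm moves only by the tool play_rows, never from a script. Its arguments are lists of equal length, an entry for each row: "dp": the shift along the tool's x, y, z in m, a list of three; "dr": the turn, a rotation vector about the tool's x, y, z in rad, a list of three; "jaw": the closure in counts, from 0 (fully open) to 255 (shut). A call has 1 to 12 rows; each row is the pose to reach, as a shift and turn from the pose commanded when the call began, along the tool's axes at that moment; what a row does not reach only later rows make up. A row lasts 1/10 s, in which the tool goes at most 50 mm and 8.59 degrees, less where a joint would pass 70% of its speed; a pose out of reach is approached as far as the arm can. A call with a gripper value outside its range is refused whole. The fingers move at their own pace and stop on an object; "newtons" is the grip in N (left out, the last holds). Time passes only in rows, so rows that repeat a pose let the fingers close. It gives the time, the measured TCP pose, the force, the opening and the grip force at its end, in the units of the state.
- ctrl.observe(): the state, without advancing time (a new reading comes with each control period).
- ctrl.snapshot(name): name is "scene" or "side" or "wrist"; returns a dict with "img" (420x560x3 uint8, red, green, blue), "mtx" (3x3 intrinsics, pixels), "rvec" (rotation vector, rad) and "tvec" (3), from world to camera coordinates, as OpenCV has them. Camera axes: x right, y down, z forward; pixel columns grow to the right and rows downward; lengths in mm; the calibration is good to about 2 mm. A picture is of the moment at which its call begins. There is no depth.
- ctrl.job_done(): hands the job in; it is judged then, once.
The state is a dict: "clock": time; "qpos": joint angles; "joint_vel": joint speeds; "tau": joint torques, N m; "eef_pos": TCP position; "tcp_rot": TCP orientation; "contact_force": force on the tool from outside, world axes, zero at the start; "ft_torque": the same for the moment, N m; "width": finger opening in mm; "gripper_force": force on a finger pad.
Only numpy, scipy, OpenCV 4.12 (cv2) and the standard library are available. Lean on these libraries where they do the work, as an engineer would, in place of code of your own. Each camera call takes 0.05 s, during which the arm holds its last target. There are 200 camera calls.

## Task

The hire lamps have come back in the aluminium case. Swing the lid of the case right over until it stays open by itself, lift out every lamp in it and lay each on its side in a bay of its own on the charging dock, resting in both saddles with its head at the open end and its tail towards the indicator strip. Then shut the empty case, lowering the lid without letting it slam, and leave the other goods on the bench where they are.

Things in the scene. Friction and masses are not known exactly. Their poses are not given: they have to be found in the camera images.
- case: Aluminium lamp case, fixed: a shallow open base 160 (x) x 306 (y) x 70 mm, walls 4 mm, under a deep hinged lid. In it a foam insert whose top is 51 mm above the table, with four pockets 58 (x) x 57 (y) mm, 45 mm deep, at y = -108, -36, 36, 108 mm, one for each lamp. Origin: centre of its underside; x points from its front (handle side, facing the middle of the table) to its hinge side, z up.
- lid (a joint): Hinge of the case's lid, rad: 0 shut, 1.5 fully open against its stop. The lid (0.5 kg) falls shut if let go below about 1.0, its balance point, and falls open if let go above it. The hinge is nearly free, so a dropped lid slams.
- lid_handle (a point): Middle of the bow handle on the lid's front: a round bar 10 mm thick, 110 mm long, parallel to the case's y, 42 mm off the lid's front face. With the lid shut it is 116 mm above the table, 45 mm below the lid's top and 202 mm in front of the hinge line; it swings with the lid, up and over.
- lid_hinge (a point): Middle of the lid's hinge line (parallel to the case's y), on the far rim of the base, 70 mm above the table. The shut lid reaches from here 160 mm to the front and 90 mm up (walls 4 mm, top 5 mm).
- dock: Charging dock, grey with black saddles, fixed: a plate 180 (x) x 300 (y) x 14 mm with four bays side by side (points bay1 to bay4) and, along its -x edge, on the side of the middle of the table, a raised indicator strip, 14 mm wide, 32 mm high, centred at x = -81. The +x end is open, bare plate. Origin: centre of its underside; x points from the strip to the open end, z up.
- bay1 (a point): Bay at y = -108 mm on the dock: a point on the axis of a lamp lying in it, 42 mm above the dock's underside, axes as the dock. Two 90 degree V saddles, 8 mm thick, at x = +18 and -50 mm from here, rise to the lamp's axis; between them is clear plate. A laid lamp has its lens at x = +72, tail at -68 mm; it has 8 mm of play before its head's shoulder meets the saddle.
- bay2 (a point): The same in the bay at y = -36 mm on the dock.
- bay3 (a point): The same in the bay at y = +36 mm on the dock.
- bay4 (a point): The same in the bay at y = +108 mm on the dock.
- lamp1: Hire lamp like a torch, 140 mm long, about 0.17 kg, dark metal; may be absent. Hexagonal head 44 mm across flats and 42 mm long, round barrel of 30 mm diameter up to 132 mm, rubber tail of 26 mm diameter. Starts standing on its head in a pocket of the case. Centre of mass 73 mm from the lens. Origin: centre of the lens face; z points from lens to tail.
- lamp2: Another hire lamp, the same as lamp1; it may be absent.
- lamp3: Another hire lamp, the same as lamp1; it may be absent.
- lamp4: Another hire lamp, the same as lamp1; it may be absent.
- lamp1_tail (a point): Centre of the tail end of lamp1, 140 mm from its lens.
- lamp2_tail (a point): Centre of the tail end of lamp2, 140 mm from its lens.
- lamp3_tail (a point): Centre of the tail end of lamp3, 140 mm from its lens.
- lamp4_tail (a point): Centre of the tail end of lamp4, 140 mm from its lens.
- pedal: Bystander: a flat bicycle pedal lying between case and dock, 86 x 60 x 16 mm. Origin: centre of its underside.
- tape: Bystander: a roll of parcel tape lying flat, 100 mm across, 48 mm high. Origin: centre of its underside.
- carton_small: Bystander: a cardboard carton 75 x 105 x 48 mm. Origin: centre of its underside.
- lube: Bystander: a white bottle 42 mm across, 130 mm tall, standing. Origin: centre of its underside.
- carton_bell: Bystander: a white paper carton 50 x 50 x 55 mm. Origin: centre of its underside.
- grip: Bystander: a black handlebar grip lying down, 120 mm long, 32 mm thick. Origin: middle of its flanged end.
- carton_tube: Bystander: a flat cardboard carton 85 x 60 x 40 mm. Origin: centre of its underside.

How it is judged:
By the outcome, as a careful person would: the job done as asked, in the order asked, and still so for the second after the job is handed in, with the robot touching nothing.
Of lamp1, lamp2, lamp3, lamp4 only 2 to 4 are there at a start; the rules pass over those that are not, and their reading is None.
At some moment in a run one of lamp1, lamp2, lamp3, lamp4 may be knocked a few centimetres aside while the robot is not near it.
It also fails if it takes over 210 s, if anything falls off the work surface, if the arm or the gripper's body presses on something with over 40 N, if the wrist force passes 120 N, or if a joint passes its speed limit or range.

## Working session

There is one attempt and no reset: what is moved stays moved. The work goes in short steps, Python scripts to look and compute and a tool call to move; the robot and the scene stay as the last step left them, time stands still between calls to the robot, and variables do not carry over. Pictures are saved under pics/ and viewed, at most 14 in all, crops included, and the job is handed in when it is done.

Besides the shell and the picture viewer there is one more tool, called after ">>>" as name(argument=value, ...), one argument or row to a line, values as JSON. play_rows: Moves the arm, as the interface text tells. Its arguments: {"type":"object","properties":{"dp":{"type":"array","items":{"type":"array","items":{"type":"number"}}},"dr":{"type":"array","items":{"type":"array","items":{"type":"number"}}},"jaw":{"type":"array","items":{"type":"number"}},"newtons":{"type":"number"}},"required":["dp","dr","jaw"]}

```bash
mkdir -p pics; ls; cat > h.py <<'E'
import numpy as np, cv2
from scipy.spatial.transform import Rotation as R
from rig import ctrl
def shot(n,f):
    s=ctrl.snapshot(n); cv2.imwrite('pics/'+f+'.png',cv2.cvtColor(s['img'],cv2.COLOR_RGB2BGR)); np.savez('pics/'+f+'.npz',**s); return s
def load(f): return dict(np.load('pics/'+f+'.npz'))
def cam(s):
    M=cv2.Rodrigues(np.array(s['rvec'],float))[0]; return M,-M.T@np.array(s['tvec'],float).ravel()
def ray(s,p):
    M,c=cam(s); u=cv2.undistortPoints(np.array([[p]],float),np.array(s['mtx'],float),None)[0,0]
    d=M.T@np.array([u[0],u[1],1]); return c,d/np.linalg.norm(d)
def onz(s,p,z):
    c,d=ray(s,p); return c+d*(z-c[2])/d[2]
def proj(s,P): return cv2.projectPoints(np.array(P,float).reshape(-1,1,3),np.array(s['rvec'],float),np.array(s['tvec'],float),np.array(s['mtx'],float),None)[0][:,0]
def tri(obs):
    A=np.zeros((3,3));b=np.zeros(3)
    for s,p in obs:
        c,d=ray(s,p);Q=np.eye(3)-np.outer(d,d);A+=Q;b+=Q@c
    X=np.linalg.solve(A,b); return X,[np.round(proj(s,X)[0]-p,1) for s,p in obs]
def tool():
    o=ctrl.observe(); return np.array(o['eef_pos']),R.from_euler('xyz',o['tcp_rot'],degrees=True)
def delta(p,rpy=None,):
    "tool-frame shift (m) and rotvec to reach world pose"
    P,Q=tool(); d=Q.inv().apply(np.array(p)-P)/1000
    r=(Q.inv()*R.from_euler('xyz',rpy,degrees=True)).as_rotvec() if rpy is not None else np.zeros(3)
    return np.round(d,4),np.round(r,4)
E
python3 - <<'E'
from h import *
print(ctrl.observe())
a=shot('scene','s0');b=shot('side','d0');c=shot('wrist','w0')
for s in(a,b,c):print(s['mtx'].tolist(),cam(s)[1])
cv2.imwrite('pics/sd0.png',cv2.resize(np.hstack([cv2.imread('pics/s0.png'),cv2.imread('pics/d0.png')]),None,fx=.71,fy=.71))
E
```

```text
pics
{'clock': 0.0, 'qpos': array([ 7.24568044e+01,  7.51406936e+00,  8.53292941e+01,  1.24494293e-03,
        8.72599334e+01, -4.89207266e+00]), 'joint_vel': array([ 0.07122364,  0.01167923, -0.06105378, -0.08932721, -0.08048361,
        0.04163313]), 'tau': array([-5.02485655e-04, -5.59857595e+01, -4.91754162e+01,  7.69050163e-02,
        3.54957534e-02, -1.82699732e-04]), 'eef_pos': array([131.18428083, 584.8613303 , 190.99816363]), 'tcp_rot': array([-1.79897185e+02, -1.00479340e-02,  1.67348807e+02]), 'contact_force': array([-0.46603798, -0.950377  ,  0.95465194]), 'ft_torque': array([-0.0003855 ,  0.02015065,  0.06065548]), 'gripper_force': 0.0, 'width': 92.9867167085637}
[[382.6286637363101, 0.0, 278.61320197052913], [0.0, 382.6286637363101, 211.26603282634434], [0.0, 0.0, 1.0]] [1150.77270812  853.45882459  720.44346149]
[[500.873534469472, 0.0, 274.9361573911932], [0.0, 500.873534469472, 196.73422660876142], [0.0, 0.0, 1.0]] [-119.03464967 -997.55683796  930.35777078]
[[364.5889416995293, 0.0, 277.9563553030583], [0.0, 364.5889416995293, 209.58073661148381], [0.0, 0.0, 1.0]] [ 53.19695648 603.25161381 382.63732085]
```

View pics/s0.png

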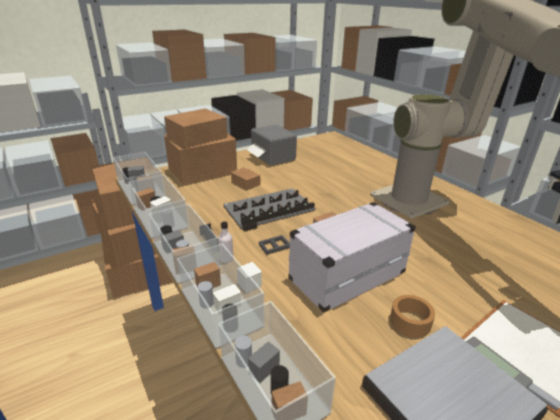

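View pics/d0.png

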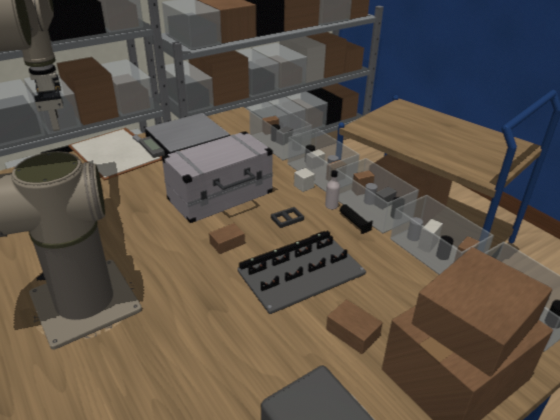

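The scene view shows the shut case at about (350,255), and the dock at (270,208). The side view has the case at (218,175) with its handle facing that camera, and the dock at (300,268). I'll zoom in on the corners.

```bash
python3 - <<'E'
from h import *
a=cv2.imread('pics/s0.png');b=cv2.imread('pics/d0.png')
A=cv2.resize(a[200:310,275:425],None,fx=4,fy=4,interpolation=2)[:,:600]
B=cv2.resize(b[130:220,155:285],None,fx=5,fy=5,interpolation=2)
C=cv2.resize(a[180:235,215:325],None,fx=3.6,fy=3.6,interpolation=2)
D=cv2.resize(b[225:310,230:370],None,fx=2.8,fy=2.8,interpolation=2)
o=np.zeros((600,800,3),np.uint8)
A=cv2.resize(A,(400,293));B=cv2.resize(b[130:220,155:285],(400,277),interpolation=2)
C=cv2.resize(a[180:235,215:325],(400,200),interpolation=2);D=cv2.resize(b[225:310,230:370],(400,243),interpolation=2)
o[:293,:400]=A;o[:277,400:]=B;o[300:500,:400]=C;o[300:543,400:]=D
cv2.imwrite('pics/z0.png',o)
E
```

```text
(no output)
```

View pics/z0.png

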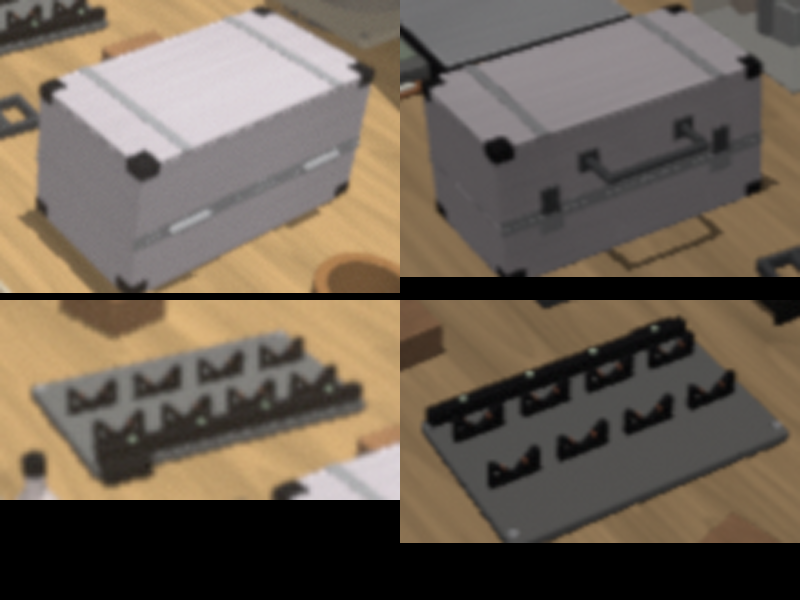

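The zooms show the case's lid corners, the handle bar from about (612,180) to (705,145), and the dock's corners and V saddles. Next I triangulate them.

```bash
cat >> h.py <<'E'
A_=lambda x,y:(275+.375*x,200+.375*y)
B_=lambda x,y:(155+.325*(x-400),130+.325*y)
C_=lambda x,y:(215+.275*x,180+.275*(y-300))
D_=lambda x,y:(230+.35*(x-400),225+.35*(y-300))
E
python3 - <<'E'
from h import *
a=load('s0');b=load('d0')
np.set_printoptions(precision=1,suppress=True)
for n,p,q in [('P1',A_(41,83),B_(761,62)),('P2',A_(143,168),0),('P3',A_(371,68),B_(426,84)),('P4',A_(263,9),B_(498,148)),('P2',A_(143,166),B_(675,0))]:
    if q: print(n,*tri([(a,p),(b,q)]))
    print('  z161',onz(a,p,161)[:2],onz(b,q,161)[:2] if q else '')
for q in [(612,182),(706,147)]: print('h',onz(b,B_(*q),116))
for n,p,q in [('open-left',C_(33,390),D_(788,435)),('open-right',C_(286,332),D_(512,542))]: print(n,*tri([(a,p),(b,q)]),onz(a,p,14),onz(b,q,14))
print('strip-corner',onz(b,D_(425,428),14),onz(b,D_(688,325),32))
E
```

```text
P1 [668.9 153.1 158.3] [array([-0.6, -0. ]), array([-0.5, -0. ])]
  z161 [669.9 157.3] [667.4 148.3]
  z161 [667.4 316.2] 
P3 [363.4 303.7 157.8] [array([-1.1,  0.4]), array([-0.9, -0.4])]
  z161 [363.7 307.1] [362.7 294.2]
P4 [370.  154.7 157.4] [array([-0.9,  0.2]), array([-0.9, -0.3])]
  z161 [371.6 159.5] [369.2 146.5]
P2 [666.3 314.7 161.8] [array([ 0., -0.]), array([0., 0.])]
  z161 [665.6 313.9] [667.1 316.1]
h [461.3  98.2 116. ]
h [570.3 101.8 116. ]
open-left [ 653.8 -316.6    5.7] [array([-0.7, -0.2]), array([-1. ,  0.2])] [ 657.9 -300.3   14. ] [ 649.8 -323.5   14. ]
open-right [ 360.3 -285.3   10. ] [array([-1., -0.]), array([-1.6, -0. ])] [ 361.4 -276.8   14. ] [ 361.4 -290.7   14. ]
strip-corner [ 373.2 -127.3   14. ] [ 662.  -161.2   32. ]
```

```bash
python3 - <<'E'
from h import *
print(delta([400,330,330],[180,0,181]))
E
```

```text
(array([-0.3181, -0.1902, -0.1385]), array([-0.0014, -0.0003, -0.2382]))
```

>>> play_rows(
  dp=[
    [-0.05, -0.03, -0.05],
    [-0.1, -0.06, -0.1],
    [-0.15, -0.09, -0.138],
    [-0.2, -0.12, -0.138],
    [-0.24, -0.15, -0.138],
    [-0.28, -0.17, -0.138],
    [-0.318, -0.19, -0.138],
    [-0.318, -0.19, -0.138],
    [-0.318, -0.19, -0.138],
    [-0.318, -0.19, -0.138],
  ],
  dr=[
    [0, 0, -0.05],
    [0, 0, -0.1],
    [0, 0, -0.15],
    [0, 0, -0.2],
    [0, 0, -0.238],
    [0, 0, -0.238],
    [0, 0, -0.238],
    [0, 0, -0.238],
    [0, 0, -0.238],
    [0, 0, -0.238],
  ],
  jaw=[0, 0, 0, 0, 0, 0, 0, 0, 0, 0],
)

```text
clock: 1.15
eef_pos: [401.1, 329.2, 329.8]
tcp_rot: [-180.0, -0.0, -179.2]
contact_force: [-0.1, 1.0, -0.2]
width: 92.7
gripper_force: 0.0
```

```bash
cat >> h.py <<'E'
def log():
    o=ctrl.observe()
    with open('log.csv','a') as f: f.write(','.join(f'{v:.4f}' for v in [*o['qpos'],*o['eef_pos'],*o['tcp_rot']])+'\n')
    return o
E
python3 - <<'E'
from h import *
o=log();print(o['qpos'],o['eef_pos'],o['tcp_rot'],o['clock'])
print(delta([596,100,300],[180,0,181]))
E
```

```text
[ 3.37123298e+01 -5.93405316e+00  8.45733820e+01  1.89752884e-03
  1.01386630e+02 -5.70739699e+01] [401.09276364 329.18680308 329.78336656] [-1.79987452e+02 -2.27999533e-02 -1.79213329e+02] 1.15
(array([-0.1918, -0.2318,  0.0298]), array([-0.0002, -0.0004, -0.0037]))
```

>>> play_rows(
  dp=[
    [-0.03, -0.037, 0.005],
    [-0.06, -0.074, 0.01],
    [-0.09, -0.11, 0.02],
    [-0.12, -0.146, 0.03],
    [-0.15, -0.182, 0.03],
    [-0.175, -0.212, 0.03],
    [-0.192, -0.232, 0.03],
    [-0.192, -0.232, 0.03],
    [-0.192, -0.232, 0.03],
    [-0.192, -0.232, 0.03],
  ],
  dr=[
    [0, 0, 0],
    [0, 0, 0],
    [0, 0, 0],
    [0, 0, 0],
    [0, 0, 0],
    [0, 0, 0],
    [0, 0, 0],
    [0, 0, 0],
    [0, 0, 0],
    [0, 0, 0],
  ],
  jaw=[0, 0, 0, 0, 0, 0, 0, 0, 0, 0],
)

```text
clock: 2.15
eef_pos: [595.2, 103.8, 300.0]
tcp_rot: [180.0, -0.0, -178.9]
contact_force: [-0.5, 0.3, 0.2]
width: 93.0
gripper_force: 0.0
```

```bash
python3 - <<'E'
from h import *
o=log();print(o['qpos'],o['eef_pos'],o['tcp_rot'],o['clock'])
s=shot('wrist','w1');print(cam(s))
E
```

```text
[ 5.00793942e+00  7.10731344e+00  7.45128552e+01  3.32883814e-02
  9.83999600e+01 -8.60928072e+01] [595.20732866 103.78632801 300.01427461] [ 1.79968515e+02 -2.23245523e-02 -1.78894390e+02] 2.15
(array([[-1.98639067e-02,  9.99802607e-01, -4.14886503e-04],
       [ 9.57254974e-01,  1.91383423e-02,  2.88611569e-01],
       [ 2.88562540e-01,  5.33580113e-03, -9.57446181e-01]]), array([515.23380588, 102.53457822, 491.5769467 ]))
```

View pics/w1.png

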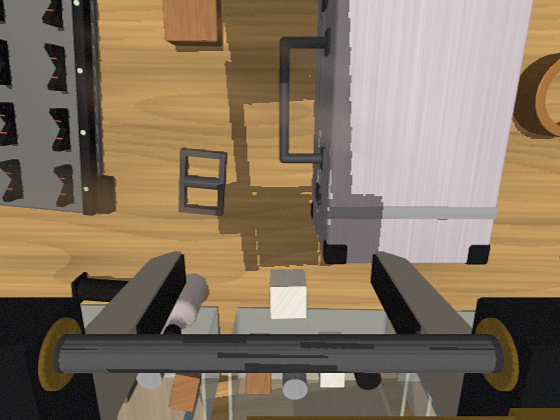

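The wrist view shows the bow handle as a bar at column 285 (rows 40–158), the lid's corners at (326,264) and (489,263), the pedal at (203,182) and the dock's strip edge at about column 97.

```bash
python3 - <<'E'
from h import *
np.set_printoptions(precision=1,suppress=True)
b=load('d0');w=load('w1');g=cv2.cvtColor(w['img'],cv2.COLOR_RGB2GRAY).astype(float)
for r in (55,70,85,100,115,130,145):
    row=g[r,270:305]; i=np.where(row<110)[0]+270
    print(r,i.min(),i.max(),onz(w,((i.min()+i.max())/2,r),116)[:2])
for p in [(326,264),(489,263)]: print('lid corner',onz(w,p,161)[:2])
for e in [(281,35),(281,162)]:print('bar end',onz(w,e,116))
for e in [((284,40),(612,182)),((284,157),(706,147))]: print(tri([(w,e[0]),(b,B_(*e[1]))]))
E
```

```text
55 270 304 [474.3 110.2]
70 270 304 [487.7 110.6]
85 270 304 [501.4 110.9]
100 270 302 [515.4 110.3]
115 279 288 [529.8 108.2]
130 279 288 [544.4 108.6]
145 279 288 [559.4 108.9]
lid corner [670.3 153.1]
lid corner [665.9 314.5]
bar end [457.  104.1 116. ]
bar end [576.9 106.8 116. ]
(array([462.6, 105.8, 111.6]), [array([-1.4,  2.3]), array([-0.8, -0.1])])
(array([573.6, 109.3, 110.7]), [array([-0.6,  1. ]), array([-0.4,  0.1])])
```

```bash
python3 - <<'E'
from h import *
print(delta([518.5,107.2,190],[180,0,181.5]))
E
```

```text
(array([0.0767, 0.0049, 0.1102]), array([ 0.0005,  0.    , -0.0067]))
```

>>> play_rows(
  dp=[
    [0.04, 0.003, 0.03],
    [0.0767, 0.005, 0.06],
    [0.0767, 0.005, 0.09],
    [0.0767, 0.005, 0.11],
    [0.0767, 0.005, 0.11],
    [0.0767, 0.005, 0.11],
    [0.0767, 0.005, 0.11],
    [0.0767, 0.005, 0.11],
  ],
  dr=[
    [0, 0, -0.0067],
    [0, 0, -0.0067],
    [0, 0, -0.0067],
    [0, 0, -0.0067],
    [0, 0, -0.0067],
    [0, 0, -0.0067],
    [0, 0, -0.0067],
    [0, 0, -0.0067],
  ],
  jaw=[173, 173, 173, 173, 173, 173, 173, 173],
  newtons=15,
)

```text
clock: 3.0
eef_pos: [520.3, 105.8, 191.9]
tcp_rot: [180.0, 0.2, -178.6]
contact_force: [-0.2, 0.5, 0.4]
width: 34.1
gripper_force: 0.0
```

```bash
python3 - <<'E'
from h import *
o=log();print(o['width']);print(delta([518.5,107.2,97],[180,0,181.5]))
s=shot('wrist','w2')
E
```

```text
34.06686960771797
(array([0.002 , 0.0015, 0.0948]), array([ 0.0002,  0.0027, -0.002 ]))
```

View pics/w2.png

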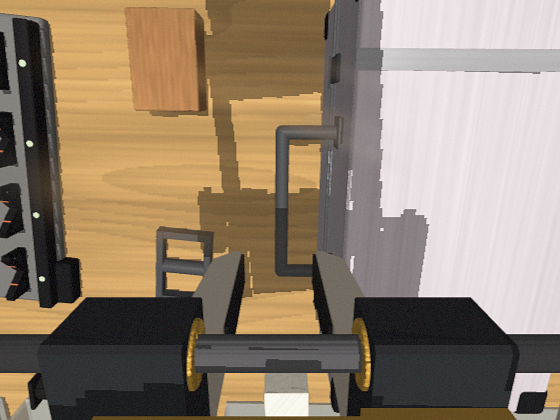

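The fingertips, at columns 240 and 318, straddle the bar at column 282. I'll descend and grip.

>>> play_rows(
  dp=[
    [0.002, 0.001, 0.03],
    [0.002, 0.001, 0.06],
    [0.002, 0.001, 0.08],
    [0.002, 0.001, 0.094],
    [0.002, 0.001, 0.094],
    [0.002, 0.001, 0.094],
    [0.002, 0.001, 0.094],
    [0.002, 0.001, 0.094],
    [0.002, 0.001, 0.094],
    [0.002, 0.001, 0.094],
    [0.002, 0.001, 0.094],
  ],
  dr=[
    [0, 0, 0],
    [0, 0, 0],
    [0, 0, 0],
    [0, 0, 0],
    [0, 0, 0],
    [0, 0, 0],
    [0, 0, 0],
    [0, 0, 0],
    [0, 0, 0],
    [0, 0, 0],
    [0, 0, 0],
  ],
  jaw=[173, 173, 173, 173, 173, 255, 255, 255, 255, 255, 255],
  newtons=15,
)

```text
clock: 4.15
eef_pos: [517.3, 106.4, 96.3]
tcp_rot: [-180.0, 0.0, -178.6]
contact_force: [0.3, 0.6, -0.4]
width: 0.6
gripper_force: 0.0
```

```bash
python3 - <<'E'
from h import *
o=log();print(o['width'],o['gripper_force'],o['contact_force'],o['eef_pos'])
hinge=np.array([513.2,309]);f=np.array([-.0262,.9997])
P,Q=tool()
H=lambda t:np.r_[hinge+f*207.2*np.cos(np.pi-np.radians(12.83)-t)+np.array([1.1,0])*0,70+207.2*np.sin(np.pi-np.radians(12.83)-t)-19]
for t in np.arange(0,1.5,.1): print(round(t,2),np.round(H(t)),np.round(Q.inv().apply(H(t)-H(0))/1000,3).tolist())
E
```

```text
0.6332842206680998 0.0 [ 0.31261326  0.6140084  -0.44592375] [517.3382873  106.37716646  96.28227485]
0.0 [518. 107.  97.] [0.0, 0.0, 0.0]
0.1 [518. 113. 117.] [0.0, 0.006, -0.02]
0.2 [518. 120. 136.] [0.0, 0.013, -0.039]
0.3 [518. 130. 155.] [0.0, 0.023, -0.058]
0.4 [518. 141. 172.] [0.0, 0.034, -0.075]
0.5 [517. 154. 188.] [0.0, 0.047, -0.091]
0.6 [517. 168. 203.] [0.0, 0.061, -0.106]
0.7 [516. 184. 216.] [0.0, 0.077, -0.119]
0.8 [516. 201. 228.] [0.0, 0.094, -0.131]
0.9 [516. 219. 238.] [0.0, 0.112, -0.141]
1.0 [515. 239. 246.] [0.0, 0.132, -0.149]
1.1 [515. 258. 252.] [0.0, 0.151, -0.155]
1.2 [514. 279. 256.] [0.0, 0.172, -0.159]
1.3 [513. 299. 258.] [0.0, 0.192, -0.161]
1.4 [513. 320. 258.] [0.0, 0.213, -0.161]
```

```bash
python3 - <<'E'
from h import *
shot('wrist','w3');shot('side','d3')
a=cv2.imread('pics/w3.png')[100:420,150:430];b=cv2.imread('pics/d3.png')[110:230,150:290]
o=np.zeros((400,800,3),np.uint8);o[:400,:350]=cv2.resize(a,(350,400));o[:386,350:800]=cv2.resize(b,(450,386),interpolation=2)
cv2.imwrite('pics/z3.png',o)
E
```

```text
(no output)
```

View pics/z3.png

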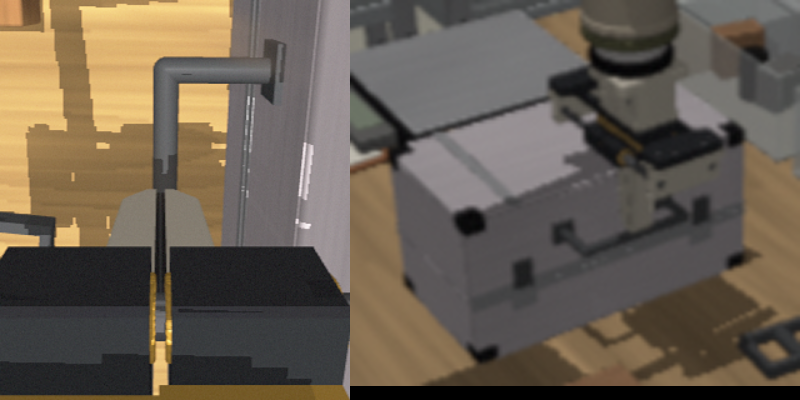

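The crops show the jaws shut at the bar with nothing between them, and the bar running on under the fingertips. I'll measure the bar's height from the wrist views.

```bash
python3 - <<'E'
from h import *
np.set_printoptions(precision=1,suppress=True)
W={k:load(k) for k in('w1','w2','w3')}
for k in W: print(k,cam(W[k])[1])
print(tri([(W['w1'],(281,37)),(W['w2'],(277,127)),(W['w3'],(274,148))]))
# attachment: far-post base at lid face
for k,p in (('w1',(284,158)),('w2',(281,273))): pass
print(tri([(W['w1'],(284,158)),(W['w2'],(281,271))]))
# projected TCP and expected bar
for k in('w3',):
  print(proj(W[k],[[517,106.4,96],[517,107,116],[500,107,116],[500,107,96]]))
E
```

```text
w1 [515.2 102.5 491.6]
w2 [439.8 104.1 383.2]
w3 [437.2 104.9 287.8]
(array([459. , 103.8, 117.9]), [array([-0.4,  0. ]), array([ 0. , -0.3]), array([0.7, 0.5])])
(array([572.6, 109.7, 116.8]), [array([-0., -0.]), array([0., 0.])])
[[277.5 246.5]
 [278.6 261.5]
 [279.5 230.4]
 [279.4 218. ]]
```

```bash
python3 - <<'E'
from h import *
d=load('d3')
q=proj(d,[[517,106.4,96],[517,107,116],[509,104,96],[525,88,96],[509,88,96],[509,88,116]]);print(q)
print((q-[150,110])*450/140+[350,0])
c=d['img'][150:210,210:270,::-1];cv2.imwrite('pics/z4.png',cv2.resize(c,(600,600),interpolation=2))
E
```

```text
[[238.88477528 187.83747981]
 [238.58798304 182.19098365]
 [237.02177583 189.00182487]
 [244.31691795 189.82881652]
 [239.76450958 191.45184997]
 [239.5751843  185.86182909]]
[[635.70106339 250.19189938]
 [634.74708833 232.04244743]
 [629.71285088 253.93443709]
 [653.16152199 256.59262451]
 [638.52878078 261.80951777]
 [637.92023525 243.84159351]]
```

View pics/z4.png

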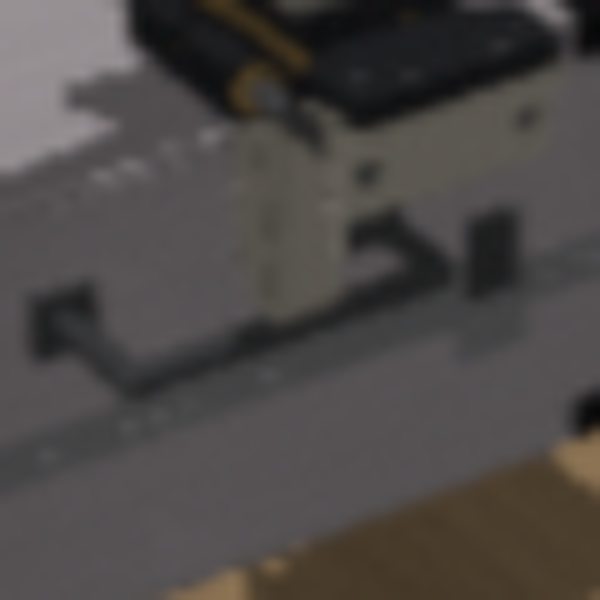

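The enlarged side view shows the finger ending at (300,318), just above the bar. So the true fingertips are about 26 mm short of the reported TCP, which matches the fingertip depth in w2. I'll reopen, go about 20 mm lower and grip again.

>>> play_rows(
  dp=[
    [0, 0, 0],
    [0, 0, 0],
    [0, 0, 0],
    [0, 0.001, 0.01],
    [0, 0.001, 0.02],
    [0, 0.001, 0.02],
    [0, 0.001, 0.02],
    [0, 0.001, 0.02],
    [0, 0.001, 0.02],
    [0, 0.001, 0.02],
    [0, 0.001, 0.02],
    [0, 0.001, 0.02],
  ],
  dr=[
    [0, 0, 0],
    [0, 0, 0],
    [0, 0, 0],
    [0, 0, 0],
    [0, 0, 0],
    [0, 0, 0],
    [0, 0, 0],
    [0, 0, 0],
    [0, 0, 0],
    [0, 0, 0],
    [0, 0, 0],
    [0, 0, 0],
  ],
  jaw=[170, 170, 170, 170, 170, 170, 255, 255, 255, 255, 255, 255],
  newtons=15,
)

```text
clock: 5.45
eef_pos: [517.5, 108.2, 76.4]
tcp_rot: [179.9, 0.0, -178.6]
contact_force: [0.7, 5.6, -0.2]
width: 9.5
gripper_force: 15.0
```

```bash
python3 - <<'E'
from h import *
o=log();print(o['width'],o['gripper_force'],o['contact_force'],o['eef_pos'],o['tcp_rot'])
E
```

```text
9.455006115618788 15.00074565410614 [ 0.68121523  5.58831355 -0.24866483] [517.47564847 108.15459282  76.40084155] [ 1.79934020e+02  4.44339536e-02 -1.78616158e+02]
```

>>> play_rows(
  dp=[
    [0, 0.003, -0.01],
    [0, 0.006, -0.02],
    [0, 0.01, -0.03],
    [0, 0.013, -0.039],
    [0, 0.018, -0.049],
    [0, 0.023, -0.058],
    [0, 0.028, -0.067],
    [0, 0.034, -0.075],
    [0, 0.04, -0.083],
    [0, 0.047, -0.091],
    [0, 0.047, -0.091],
  ],
  dr=[
    [0, 0, 0],
    [0, 0, 0],
    [0, 0, 0],
    [0, 0, 0],
    [0, 0, 0],
    [0, 0, 0],
    [0, 0, 0],
    [0, 0, 0],
    [0, 0, 0],
    [0, 0, 0],
    [0, 0, 0],
  ],
  jaw=[255, 255, 255, 255, 255, 255, 255, 255, 255, 255, 255],
)

```text
clock: 6.55
eef_pos: [516.7, 154.1, 169.4]
tcp_rot: [-179.9, 0.1, -178.6]
contact_force: [1.0, -8.4, 4.8]
width: 9.6
gripper_force: 15.0
```

```bash
python3 - <<'E'
from h import *
o=log();print(o['width'],o['gripper_force'],o['contact_force'],o['eef_pos'],o['tcp_rot'])
s=shot('scene','s5');cv2.imwrite('pics/z5.png',cv2.resize(s['img'][130:330,240:460,::-1],(660,600),interpolation=2))
E
```

```text
9.600637004420365 15.005018413066864 [ 1.04479048 -8.42427558  4.76963807] [516.68519083 154.08668553 169.37662128] [-1.79909531e+02  1.04773220e-01 -1.78626859e+02]
```

>>> play_rows(
  dp=[
    [0, 0.014, -0.015],
    [0, 0.03, -0.028],
    [0, 0.047, -0.04],
    [0, 0.065, -0.05],
    [0, 0.085, -0.058],
    [0, 0.104, -0.064],
    [0, 0.125, -0.068],
    [0, 0.145, -0.07],
    [0, 0.158, -0.07],
    [0, 0.166, -0.07],
    [0, 0.178, -0.069],
    [0, 0.178, -0.069],
  ],
  dr=[
    [0, 0, 0],
    [0, 0, 0],
    [0, 0, 0],
    [0, 0, 0],
    [0, 0, 0],
    [0, 0, 0],
    [0, 0, 0],
    [0, 0, 0],
    [0, 0, 0],
    [0, 0, 0],
    [0, 0, 0],
    [0, 0, 0],
  ],
  jaw=[255, 255, 255, 255, 255, 255, 255, 255, 255, 255, 255, 255],
)

```text
clock: 7.8
eef_pos: [512.6, 334.0, 236.8]
tcp_rot: [179.9, 0.1, -178.6]
contact_force: [6.9, 1.2, 1.9]
width: 9.4
gripper_force: 15.0
```

```bash
python3 - <<'E'
from h import *
o=log();print(o['width'],o['gripper_force'],o['contact_force'],o['eef_pos'],o['tcp_rot'],o['qpos'])
s=shot('scene','s6');d=shot('side','d6')
cv2.imwrite('pics/z6.png',np.hstack([cv2.resize(s['img'][130:330,250:450,::-1],(400,400),interpolation=2),cv2.resize(d['img'][50:220,130:300,::-1],(400,400),interpolation=2)]))
E
```

```text
9.393001218357007 15.033138245344162 [6.87412218 1.23642315 1.92720366] [512.64918103 333.96441828 236.79832304] [ 1.79921307e+02  1.47639697e-01 -1.78581515e+02] [ 2.82795634e+01  8.30463231e+00  7.97187900e+01  3.49635433e-03
  9.18093119e+01 -6.31389070e+01]
```

View pics/z6.png

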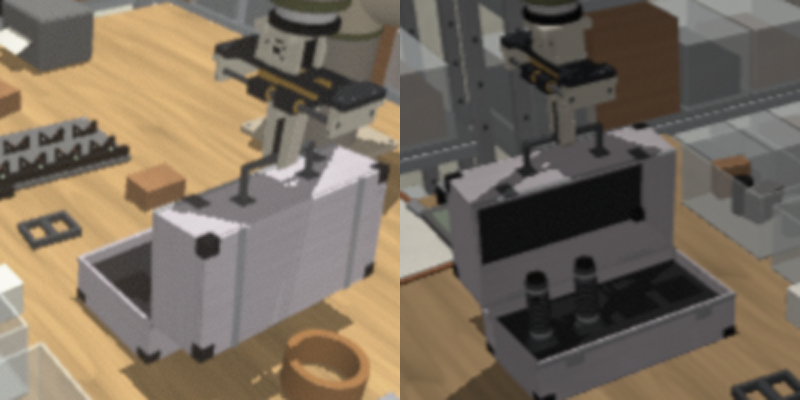

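The lid is open, and two lamps are standing in the two low-x pockets, at crop (538,305) and (583,290). I'll nudge the lid towards its stop, release and rise.

>>> play_rows(
  dp=[
    [0, 0.003, 0],
    [0, 0.005, 0],
    [0, 0.005, 0],
    [0, 0.005, 0],
    [0, 0.005, 0],
    [0, 0.005, 0],
    [0, 0.004, -0.03],
    [0, 0.004, -0.07],
    [0, -0.03, -0.1],
    [0, -0.07, -0.1],
    [0.01, -0.11, -0.1],
    [0.03, -0.15, -0.1],
  ],
  dr=[
    [0, 0, 0],
    [0, 0, 0],
    [0, 0, 0],
    [0, 0, 0],
    [0, 0, 0],
    [0, 0, 0],
    [0, 0, 0],
    [0, 0, 0],
    [0, 0, 0],
    [0, 0, 0],
    [0, 0, 0],
    [0, 0, 0],
  ],
  jaw=[255, 255, 150, 150, 150, 150, 150, 150, 150, 150, 150, 150],
)

```text
clock: 9.1
eef_pos: [485.3, 180.1, 335.8]
tcp_rot: [-180.0, -0.0, -178.6]
contact_force: [0.6, 0.3, 0.9]
width: 38.3
gripper_force: 0.0
```

```bash
python3 - <<'E'
from h import *
o=log();print(o['eef_pos'],o['contact_force'],o['qpos'])
# fit arm kinematics from the log
from scipy.optimize import least_squares
D=np.loadtxt('log.csv',delimiter=',')
D=np.vstack([D,[72.4568,7.51407,85.32929,.0012,87.26,-4.892,131.184,584.861,190.998,-179.897,-.01,167.349]])
q=np.radians(D[:,:6]);P=D[:,6:9]
def fk(p,q):
    h,a1,L2,L3,d6,e,k=p;a=q[:,1];b=a+q[:,2];c=b+q[:,4]
    r=a1+L2*np.sin(a)+L3*np.sin(b)+k*np.cos(b)+d6*np.sin(c);z=h+L2*np.cos(a)+L3*np.cos(b)-k*np.sin(b)+d6*np.cos(c)
    return np.c_[r*np.cos(q[:,0])-e*np.sin(q[:,0]),r*np.sin(q[:,0])+e*np.cos(q[:,0]),z]
s=least_squares(lambda p:np.r_[(fk(p,q)-P).ravel(),0.001*(p-[300,0,400,400,250,0,0])],[300,0,400,400,250,0,0])
print(s.x.round(1),np.abs(s.fun).max())
Q=R.from_euler('xyz',D[:,9:],degrees=True)
print(D[:,0]-D[:,5],D[:,11])
print(delta([0,0,0]))
E
```

```text
[485.30624798 180.09087011 335.78117897] [0.55752064 0.32156367 0.87919692] [ 1.46932530e+01 -6.04865736e+00  8.40601783e+01 -1.35644775e-02
  1.02005143e+02 -7.66695693e+01]
[309.5   0.  369.1 553.4 395.5  51.2  61.6] 0.7249704308800631
[90.7863 91.1007 91.3846 91.3701 91.401  91.3628 91.4185 91.3629 77.3488] [-179.2133 -178.8944 -178.6155 -178.6293 -178.6162 -178.6269 -178.5815
 -178.64    167.349 ]
(array([ 0.4894, -0.1684,  0.3359]), array([0., 0., 0.]))
```

```bash
python3 - <<'E'
from h import *
s=shot('wrist','w7')
print(proj(s,[[407,227,146],[479,229,146]]))
E
```

```text
[[326.59599414 102.60987552]
 [324.21706466 173.39045504]]
```

View pics/w7.png

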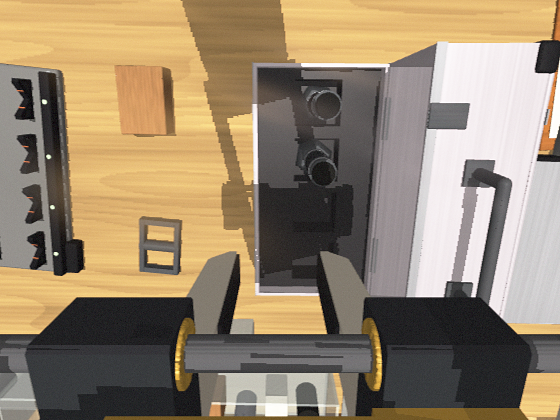

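The wrist view shows two lamps with tails at (324,104) and (321,173). The other pockets are empty. I'll work out their positions.

```bash
python3 - <<'E'
from h import *
np.set_printoptions(precision=1,suppress=True)
w=load('w7');d=load('d6')
for a,b in [((324,104),(188.2,168.2)),((321,173),(208.2,161.8))]: print(tri([(w,a),(d,b)]),onz(w,a,146))
for p in [(79,262)]:pass
print(delta([479,40,300],[180,0,91.5]))
E
```

```text
(array([409.2, 224.6, 141.6]), [array([-0.4,  0.8]), array([-0.3,  0. ])]) [408.4 224.5 146. ]
(array([479.6, 226.2, 140.7]), [array([ 0. , -0.1]), array([ 0., -0.])]) [478.7 225.6 146. ]
(array([ 0. , -0.1,  0. ]), array([-0. ,  0. ,  1.6]))
```

>>> play_rows(
  dp=[
    [0.003, -0.02, 0.01],
    [0.003, -0.04, 0.02],
    [0.003, -0.06, 0.036],
    [0.003, -0.08, 0.036],
    [0.003, -0.1, 0.036],
    [0.003, -0.14, 0.036],
    [0.003, -0.14, 0.036],
    [0.003, -0.14, 0.036],
    [0.003, -0.14, 0.036],
    [0.003, -0.14, 0.036],
    [0.003, -0.14, 0.036],
    [0.003, -0.14, 0.036],
  ],
  dr=[
    [0, 0, 0.14],
    [0, 0, 0.28],
    [0, 0, 0.42],
    [0, 0, 0.56],
    [0, 0, 0.7],
    [0, 0, 0.84],
    [0, 0, 0.98],
    [0, 0, 1.12],
    [0, 0, 1.26],
    [0, 0, 1.4],
    [0, 0, 1.54],
    [0, 0, 1.568],
  ],
  jaw=[120, 120, 120, 120, 120, 120, 120, 120, 120, 120, 120, 120],
)

```text
clock: 10.35
eef_pos: [485.6, 41.6, 300.1]
tcp_rot: [-180.0, -0.0, 91.3]
contact_force: [0.5, 0.5, 0.1]
width: 49.6
gripper_force: 0.0
```

```bash
python3 - <<'E'
from h import *
o=log();print(o['eef_pos'],o['tcp_rot'],o['qpos'],o['width'])
E
```

```text
[485.5709972   41.64352471 300.05317395] [-1.79987313e+02 -3.67211400e-03  9.13449477e+01] [-1.13126058e+00 -1.11790370e+01  9.23660685e+01  3.15794741e-03
  9.88258021e+01 -2.47572452e+00] 49.555120192834906
```

>>> play_rows(
  dp=[
    [0, 0, 0],
    [0, 0, 0],
    [0, 0, 0],
    [0, 0, 0],
    [0, 0, 0],
    [0, 0, 0],
    [0, 0, 0],
    [0, 0, 0],
    [0, 0, 0],
    [0, 0, 0],
  ],
  dr=[
    [0, 0.13, 0],
    [0, 0.26, 0],
    [0, 0.39, 0],
    [0, 0.52, 0],
    [0, 0.65, 0],
    [0, 0.78, 0],
    [0, 0.91, 0],
    [0, 1.047, 0],
    [0, 1.047, 0],
    [0, 1.047, 0],
  ],
  jaw=[120, 120, 120, 120, 120, 120, 120, 120, 120, 120],
)

```text
clock: 11.35
eef_pos: [485.7, 41.2, 299.2]
tcp_rot: [-179.9, -59.9, 91.5]
contact_force: [-0.8, -0.1, 2.0]
width: 49.3
gripper_force: 0.0
```

```bash
cat >> h.py <<'E'
from scipy.optimize import least_squares
def fkm(p,q):
    h,L2,L3,d6,e,k=p
    Rf=R.from_euler('ZY',[q[0],q[1]+q[2]]) 
    Ra=R.from_euler('ZY',[q[0],q[1]])
    W=np.array([0,0,h])+R.from_euler('Z',q[0]).apply([0,e,0])+Ra.apply([0,0,L2])+Rf.apply([k,0,L3])
    Rt=Rf*R.from_euler('ZYZ',[q[3],q[4],q[5]])
    return W+Rt.apply([0,0,d6]),Rt
def fitfk():
    D=np.loadtxt('log.csv',delimiter=',')
    f=lambda p:np.concatenate([fkm(p,np.radians(r[:6]))[0]-r[6:9] for r in D])
    s=least_squares(f,[300,400,400,250,50,0]); return s.x,D,s.fun
E
python3 - <<'E'
from h import *
np.set_printoptions(precision=2,suppress=True)
o=log();print(o['eef_pos'],o['tcp_rot'],o['qpos'],o['width'])
p,D,res=fitfk();print(p,np.abs(res).max())
for r in D: print((R.from_euler('xyz',r[9:],degrees=True).inv()*fkm(p,np.radians(r[:6]))[1]).as_rotvec(degrees=True))
E
```

```text
[485.67  41.24 299.2 ] [-179.93  -59.94   91.47] [-36.95   8.51  94.16  48.14 114.56 -32.87] 49.305845303054
[318.1  369.1  553.4  404.06  51.2   61.6 ] 0.0005992329479340697
[  0.  -0. -90.]
[ -0.   0. -90.]
[ -0.   0. -90.]
[  0.  -0. -90.]
[ -0.  -0. -90.]
[ -0.   0. -90.]
[  0.  -0. -90.]
[  0.  -0. -90.]
[  0.   0. -90.]
[  0.  -0. -90.]
```

```bash
cat >> h.py <<'E'
LO=np.array([-169.43,-51.17,1.28,-76.62,0,-152.29]);HI=np.array([169.43,129.36,143.12,256.62,156.53,152.29])
PK=np.array([318.1,369.1,553.4,404.06,51.2,61.6])
def ik(P,Q,seed):
    def f(q):
        x,r=fkm(PK,q); return np.r_[(x-P)/100,((Q.inv()*r*R.from_euler('z',90,degrees=True))).as_rotvec()]
    s=least_squares(f,np.radians(seed),xtol=1e-12,ftol=1e-12); q=np.degrees(s.x); q=(q+180)%360-180
    if q[3]<-76.6:q[3]+=360
    return q,s.cost,np.minimum(q-LO,HI-q).min()
def toolR(a,yaw):
    "tool z: horizontal heading 'yaw' rel +y (deg about z), a deg below horizontal; tool y = +x"
    c,s=np.cos(np.radians(a)),np.sin(np.radians(a))
    return R.from_euler('z',yaw,degrees=True)*R.from_matrix(np.array([[0,s,c],[1,0,0],[0,c,-s]]).T)
E
python3 - <<'E'
from h import *
np.set_printoptions(precision=1,suppress=True)
s0=[-36.95,8.51,94.16,48.14,114.56,-32.87]
for al in(20,30,40,50):
  for L in([478.7,225.6],[408.4,224.5]):
    Q=toolR(al,1.5);a=Q.apply([0,0,1])
    for back in(0,90):
      G=np.r_[L,6+92]; P=G+43*a-back*np.array([0,1,0]); print('pick',al,L[0],back,*ik(P,Q,s0))
      P[2]+=120; print('   up',*ik(P,Q,s0))
  for bx,by in((409,-200),(480,-208),(552,-215),(624,-223)):
    Q=toolR(90+al,-6);a=Q.apply([0,0,1])
    for up in(0,100):
      P=np.array([bx,by+15,42+up])+43*a; print('place',al,bx,up,*ik(P,Q,[-30,10,95,-30,80,0]))
E
```

```text
pick 20 478.7 0 [-19.   23.9 111.   61.7  89.5 -48.4] 3.4086348181100023e-26 32.107136492267784
   up [-19.    9.  112.4  62.2  95.9 -36.5] 1.7219225409471125e-30 30.719230334381223
pick 20 478.7 90 [-28.2  26.9 106.6  55.1  95.9 -50.7] 9.317853065445157e-30 36.50403419307406
   up [-28.2  12.9 108.   56.9 103.  -40.1] 3.1858221738933734e-21 35.16709829553923
pick 20 408.4 0 [-22.2  16.2 121.5  59.4  90.  -52. ] 8.932037413669944e-25 21.607156166198024
   up [-22.2  -1.1 123.1  60.4  98.  -38.4] 7.69494369997836e-31 20.038903833488803
pick 20 408.4 90 [-32.5  19.9 116.6  51.7  96.5 -54.9] 1.0170787609185725e-27 26.523805630883658
   up [-32.5   3.9 118.1  53.9 105.3 -43.1] 2.975425844901621e-21 25.05190306579152
place 20 409 0 [-15.3  -6.8 123.4 -22.5  61.9   1.2] 8.375247385268318e-19 19.68539898487336
place 20 409 100 [-15.3 -15.6 119.4 -20.6  73.8  -3.9] 4.2629607077677193e-20 23.679038385405534
place 20 480 0 [-14.    4.5 112.3 -22.5  62.2   2.4] 3.6770851446525134e-19 30.82988717611181
place 20 480 100 [-14.   -3.5 108.8 -20.8  72.9  -2.2] 9.431412425332546e-22 34.36785331051828
[... 4109 characters left out ...]
190246101458687e-20 22.5214932586141
place 50 409 100 [  5.   -2.6 120.4 -49.7  80.2  28.3] 1.7191089382036588e-25 22.72998810814687
place 50 480 0 [  3.5  18.8 109.8 -52.4  72.4  36. ] 9.044440160757462e-24 24.171048452610563
place 50 480 100 [  3.5   7.8 109.6 -50.2  79.4  27. ] 2.123003033981106e-28 26.37225906547468
place 50 552 0 [  2.3  27.3  98.3 -52.2  73.5  32.9] 1.1881779690348608e-27 24.4023616575451
place 50 552 100 [  2.3  17.6  98.1 -50.4  79.7  25.1] 3.2525464818599646e-29 26.23406926427768
place 50 624 0 [  1.4  35.8  85.9 -51.8  75.3  29.3] 4.105115362378318e-29 24.856982184279644
place 50 624 100 [  1.4  27.2  85.7 -50.3  80.8  22.3] 6.634128082137457e-30 26.306523766532166
```

```bash
python3 - <<'E'
from h import *
Q=toolR(30,1.5);a=Q.apply([0,0,1]);print(Q.as_euler('xyz',degrees=True))
G=np.array([478.7,225.6,98]);print(delta(G+43*a-[0,100,0],Q.as_euler('xyz',degrees=True)))
E
```

```text
[180.  -60.   91.5]
(array([-0.1317, -0.0045,  0.2169]), array([-0.0008,  0.0011, -0.0003]))
```

>>> play_rows(
  dp=[
    [-0.03, -0.001, 0.04],
    [-0.06, -0.002, 0.08],
    [-0.09, -0.004, 0.12],
    [-0.11, -0.0045, 0.16],
    [-0.125, -0.0045, 0.2],
    [-0.132, -0.0045, 0.217],
    [-0.132, -0.0045, 0.217],
    [-0.132, -0.0045, 0.217],
    [-0.132, -0.0045, 0.217],
  ],
  dr=[
    [0, 0, 0],
    [0, 0, 0],
    [0, 0, 0],
    [0, 0, 0],
    [0, 0, 0],
    [0, 0, 0],
    [0, 0, 0],
    [0, 0, 0],
    [0, 0, 0],
  ],
  jaw=[120, 120, 120, 120, 120, 120, 120, 120, 120],
)

```text
clock: 12.25
eef_pos: [479.9, 162.2, 79.2]
tcp_rot: [179.4, -59.8, 92.1]
contact_force: [0.8, -0.2, -0.8]
width: 49.2
gripper_force: 0.0
```

```bash
python3 - <<'E'
from h import *
o=log();print(o['eef_pos'],o['tcp_rot'],o['width'])
s=shot('wrist','w8');d=shot('side','d8')
cv2.imwrite('pics/z8.png',np.hstack([cv2.resize(s['img'][:,:,::-1],(440,330)),cv2.resize(d['img'][90:240,120:280,::-1],(352,330),interpolation=2)]))
Q=toolR(30,1.5);G=np.array([478.7,225.6,98]);print(delta(G+43*Q.apply([0,0,1]),Q.as_euler('xyz',degrees=True)))
E
```

```text
[479.86591613 162.22959415  79.15553837] [179.44135942 -59.82414882  92.05154263] 49.18764488959832
(array([0.0487, 0.0008, 0.0882]), array([0.0017, 0.0023, 0.0033]))
```

View pics/z8.png

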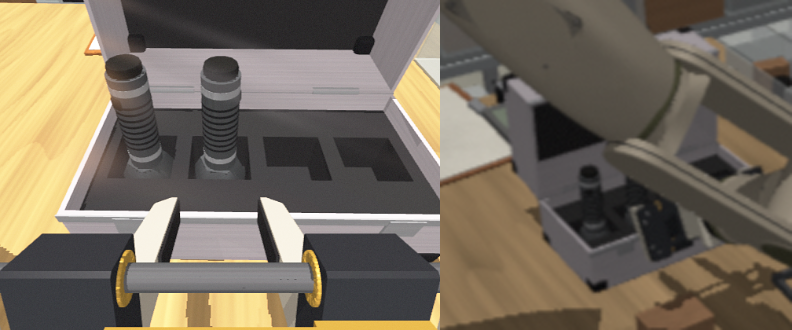

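The wrist crop shows lamp B at column 220, centred between the fingertips at 177 and 260, with lamp A to its left. I'll move straight in and grip.

>>> play_rows(
  dp=[
    [0.013, 0, 0.022],
    [0.026, 0.0005, 0.044],
    [0.038, 0.001, 0.066],
    [0.0487, 0.001, 0.088],
    [0.0487, 0.001, 0.088],
    [0.0487, 0.001, 0.088],
    [0.0487, 0.001, 0.088],
    [0.0487, 0.001, 0.088],
    [0.0487, 0.001, 0.088],
    [0.0487, 0.001, 0.088],
    [0.0487, 0.001, 0.088],
  ],
  dr=[
    [0.001, 0.001, 0.002],
    [0.001, 0.001, 0.002],
    [0.002, 0.002, 0.003],
    [0.002, 0.002, 0.003],
    [0.002, 0.002, 0.003],
    [0.002, 0.002, 0.003],
    [0.002, 0.002, 0.003],
    [0.002, 0.002, 0.003],
    [0.002, 0.002, 0.003],
    [0.002, 0.002, 0.003],
    [0.002, 0.002, 0.003],
  ],
  jaw=[120, 120, 120, 120, 120, 255, 255, 255, 255, 255, 255],
  newtons=25,
)

```text
clock: 13.45
eef_pos: [477.0, 263.5, 75.7]
tcp_rot: [-179.7, -60.1, 91.2]
contact_force: [1.2, -0.7, 1.5]
width: 29.2
gripper_force: 25.0
```

```bash
python3 - <<'E'
from h import *
o=log();print(o['eef_pos'],o['tcp_rot'],o['width'],o['gripper_force'],o['contact_force'])
P,Q=tool();print(P-43*Q.apply([0,0,1]),np.round(Q.inv().apply([0,0,.13]),3))
s=shot('wrist','w9');cv2.imwrite('pics/z9.png',s['img'][:,:,::-1])
E
```

```text
[476.96350214 263.50362139  75.65551777] [-179.68244584  -60.10324485   91.21946878] 29.186944735696144 24.9730584025383 [ 1.20031668 -0.70916106  1.48189893]
[477.99510723 226.23993476  97.08805026] [ 0.113 -0.    -0.065]
```

Gripped, at 29.2 mm wide. I'll lift straight up and back off.

>>> play_rows(
  dp=[
    [0.02, 0, -0.011],
    [0.05, 0, -0.029],
    [0.08, 0, -0.046],
    [0.113, 0, -0.065],
    [0.113, 0, -0.065],
    [0.1, 0, -0.09],
    [0.08, 0, -0.125],
    [0.06, 0, -0.16],
    [0.05, 0, -0.177],
    [0.05, 0, -0.177],
  ],
  dr=[
    [0, 0, 0],
    [0, 0, 0],
    [0, 0, 0],
    [0, 0, 0],
    [0, 0, 0],
    [0, 0, 0],
    [0, 0, 0],
    [0, 0, 0],
    [0, 0, 0],
    [0, 0, 0],
  ],
  jaw=[255, 255, 255, 255, 255, 255, 255, 255, 255, 255],
)

```text
clock: 14.5
eef_pos: [480.4, 133.2, 205.5]
tcp_rot: [-179.4, -60.1, 90.8]
contact_force: [0.2, 0.1, -2.1]
width: 29.6
gripper_force: 25.0
```

```bash
python3 - <<'E'
from h import *
o=log();print(o['eef_pos'],o['tcp_rot'],o['width'],o['gripper_force'])
Q=toolR(120,-6);a=Q.apply([0,0,1]);P1,Q1=tool()
P=np.array([520,-90,260])+43*a
d=Q1.inv().apply(P-P1)/1000;r=(Q1.inv()*Q).as_rotvec();print(d,r)
for t in np.linspace(0,1,5):
  q=ik(P1+t*(P-P1),Q1*R.from_rotvec(t*r),o['qpos']);print(q[0].round(),q[1:])
E
```

```text
[480.42945215 133.24382865 205.50095987] [-179.37203216  -60.08834357   90.83761526] 29.559215009511433 24.95832860469818
[-0.10728443  0.03131787 -0.22145445] [-0.04300241 -1.56963605  0.13663077]
[-29.   8. 106.  50. 102. -36.] (np.float64(4.3735294717952395e-21), np.float64(37.484604669051635))
[-25.  -2. 102.  33.  97. -25.] (np.float64(1.7790103885976592e-24), np.float64(41.371159266061966))
[-16.  -6.  98.  14.  93. -14.] (np.float64(7.521200299017545e-29), np.float64(45.1181199037357))
[-5. -5. 96. -8. 91. -1.] (np.float64(2.416008295095299e-19), np.float64(45.804350391722195))
[  4.  -0.  96. -29.  90.  11.] (np.float64(2.5054571328325257e-29), np.float64(47.1266988232322))
```

>>> play_rows(
  dp=[
    [-0.009, 0.003, -0.018],
    [-0.018, 0.005, -0.037],
    [-0.027, 0.008, -0.055],
    [-0.036, 0.01, -0.074],
    [-0.045, 0.013, -0.092],
    [-0.054, 0.016, -0.111],
    [-0.063, 0.018, -0.129],
    [-0.072, 0.021, -0.148],
    [-0.08, 0.024, -0.166],
    [-0.089, 0.026, -0.185],
    [-0.098, 0.029, -0.203],
    [-0.107, 0.031, -0.221],
  ],
  dr=[
    [-0.004, -0.131, 0.011],
    [-0.007, -0.262, 0.023],
    [-0.011, -0.392, 0.034],
    [-0.014, -0.523, 0.046],
    [-0.018, -0.654, 0.057],
    [-0.022, -0.785, 0.068],
    [-0.025, -0.916, 0.08],
    [-0.029, -1.046, 0.091],
    [-0.032, -1.177, 0.102],
    [-0.036, -1.308, 0.114],
    [-0.04, -1.439, 0.125],
    [-0.043, -1.57, 0.137],
  ],
  jaw=[255, 255, 255, 255, 255, 255, 255, 255, 255, 255, 255, 255],
)

```text
clock: 15.7
eef_pos: [518.3, -107.8, 224.1]
tcp_rot: [179.8, 30.2, 84.2]
contact_force: [-0.7, -0.1, -3.1]
width: 29.7
gripper_force: 25.0
```

```bash
python3 - <<'E'
from h import *
o=log();print(o['eef_pos'],o['tcp_rot'],o['width'],toolR(120,-6).as_euler('xyz',degrees=True))
s=shot('wrist','w10');d=shot('side','d10');print(cam(s)[1])
cv2.imwrite('pics/z10.png',np.vstack([cv2.resize(s['img'][:300,:,::-1],(560,300)),cv2.resize(d['img'][200:320,200:400,::-1],(500,300),interpolation=2)[:,:,:].copy() if 0 else cv2.copyMakeBorder(cv2.resize(d['img'][190:310,200:400,::-1],(500,300),interpolation=2),0,0,0,60,0)]))
E
```

```text
[ 518.25372463 -107.79768049  224.07711384] [179.81259145  30.24642395  84.20292631] 29.701968687755077 [180.  30.  84.]
[534.92080854  58.41992333 348.81379742]
```

View pics/z10.png

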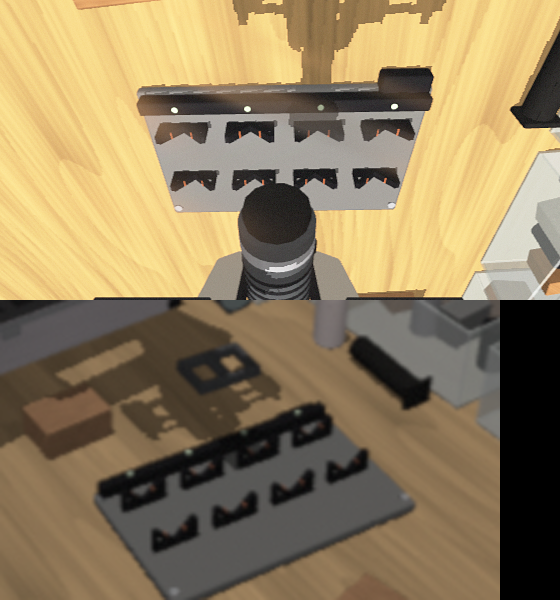

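The wrist view shows the dock with its strip at about row 103, the strip-side saddles near row 130 and the open-side saddles near row 180. The lamp's tail is at (277,215). Now I'll measure the saddles by blobs.

```bash
python3 - <<'E'
from h import *
np.set_printoptions(precision=1,suppress=True)
w=load('w10');d=load('d10')
def blobs(im,y0,y1,x0,x1,th,amin):
    hsv=im.max(2);m=np.zeros(hsv.shape,np.uint8);m[y0:y1,x0:x1]=(hsv[y0:y1,x0:x1]<th)
    n,l,st,c=cv2.connectedComponentsWithStats(m,connectivity=4)
    return [(st[i],l==i) for i in range(1,n) if st[i][4]>amin]
for name,s,b in (('w',w,blobs(w['img'],117,195,145,420,62,60)),('d',d,blobs(d['img'],225,290,235,360,45,15))):
    print(name)
    for st,m in sorted(b,key=lambda t:t[0][1]):
        ys,xs=np.where(m);print(st, end=' ')
        L=(xs.min(),np.median(ys[xs==xs.min()]));Rr=(xs.max()+1,np.median(ys[xs==xs.max()]))
        # per column extents
        if name=='w':
            cols=np.arange(xs.min(),xs.max()+1);bot=[ys[xs==c].max() for c in cols];top=[ys[xs==c].min() for c in cols]
            print('bot',bot)
        else:print()
w1=w['img'];hs=w1.astype(int)
m=((hs.min(2)>150)&(hs.max(2)-hs.min(2)<35)).astype(np.uint8);m[:85]=0;m[215:]=0;m[:,:140]=0;m[:,430:]=0
n,l,st,c=cv2.connectedComponentsWithStats(m)
for i in range(1,n):
    if 4<st[i][4]<80: print('dot',c[i],st[i][4],onz(w,c[i],14)[:2],onz(w,c[i],32)[:2])
E
```

```text
w
[362 119  53  16 405] bot [np.int64(122), np.int64(121), np.int64(121), np.int64(121), np.int64(121), np.int64(122), np.int64(123), np.int64(122), np.int64(124), np.int64(123), np.int64(124), np.int64(125), np.int64(125), np.int64(125), np.int64(125), np.int64(126), np.int64(125), np.int64(125), np.int64(127), np.int64(125), np.int64(126), np.int64(126), np.int64(127), np.int64(125), np.int64(129), np.int64(127), np.int64(128), np.int64(127), np.int64(126), np.int64(128), np.int64(129), np.int64(128), np.int64(128), np.int64(128), np.int64(130), np.int64(128), np.int64(127), np.int64(128), np.int64(131), np.int64(131), np.int64(130), np.int64(131), np.int64(131), np.int64(131), np.int64(131), np.int64(133), np.int64(133), np.int64(133), np.int64(134), np.int64(134), np.int64(134), np.int64(133), np.int64(133)]
[225 122  49  21 728] bot [np.int64(137), np.int64(142), np.int64(141), np.int64(142), np.int64(142), np.int64(142), np.int64(141), np.int64(141), np.int64(140), np.int64(139), np.int64(139), np.int64(138), np.int64(138), np.int64(137), np.int64(130), np.int64(130), np.int64(
[... 3900 characters left out ...]
nt64(189), np.int64(187), np.int64(182), np.int64(176)]
d
[ 240  232   93   43 1068] 
[331 250  16  13 100] 
[308 258  18  14 102] 
[285 267  18  14 113] 
[261 276  18  14 119] 
dot [344.5  89. ] 8 [ 583.8 -131.3] [ 581.2 -121.1]
dot [363.1  89.1] 11 [ 602.2 -133.2] [ 598.6 -122.9]
dot [289.6  90.6] 5 [ 529.3 -127.5] [ 529.6 -117.5]
dot [141.5  93.5] 8 [ 381.2 -115.7] [ 389.5 -106.3]
dot [150.  93.] 7 [ 389.9 -116. ] [ 397.7 -106.6]
dot [175.2  92.2] 13 [ 415.2 -117.7] [ 421.7 -108.3]
dot [197.5  92. ] 8 [ 437.5 -119.7] [ 442.7 -110.2]
dot [393.8 106. ] 27 [ 635.2 -155.6] [ 629.8 -144.1]
dot [173.9 109.7] 25 [ 407.9 -136.9] [ 414.7 -126.4]
dot [247.1 108.7] 24 [ 483.9 -143.4] [ 486.6 -132.5]
```

```bash
python3 - <<'E'
from h import *
np.set_printoptions(precision=1,suppress=True)
w=load('w10');d=load('d10')
dx=np.array([-.082,-.9966]);dy=np.array([.9966,-.082]);b1=np.array([414.7,-126.4])+81*dx
print('bays',[b1+72*k*dy for k in range(4)])
for n,p in (('b2s',(250.5,131.5)),('b4o',(374.5,176.5)),('b3o',(314.5,177.5)),('b1o',(196,178.5))):
    X=onz(w,p,20.8)[:2];print(n,'dock coords rel bay1',(X-b1)@dx,(X-b1)@dy)
# side view: centres of blob boxes
for n,box in (('b4',(331,250,16,13)),('b3',(308,258,18,14)),('b2',(285,267,18,14)),('b1',(261,276,18,14))):
    k=int(n[1])-1
    q=proj(d,[np.r_[b1+72*k*dy+18*dx+sg*25*dy,42] for sg in(-1,1)]+[np.r_[b1+72*k*dy+18*dx,20.8]]);print(n,box,q.ravel())
# lamp tail in wrist view: edge of black tail disc and lamp pose in tool
P,Q=tool();G=P-43*Q.apply([0,0,1]);print(G, 'tail exp', proj(w,[G+Q.apply(R.from_euler('x',0).apply([0,0,0]))]))
ax=Q.apply([np.cos(np.radians(30)),0,-np.sin(np.radians(30))]);print('axis',ax)
for g in(85,92,100): print(g,proj(w,[G+(140-g)*ax]))
E
```

```text
bays [array([ 408.1, -207.1]), array([ 479.8, -213. ]), array([ 551.6, -218.9]), array([ 623.3, -224.8])]
b2s dock coords rel bay1 -46.14009143781742 72.44941179924922
b4o dock coords rel bay1 21.371889837452624 217.12482914659918
b3o dock coords rel bay1 21.543081974633548 144.9024449632319
b1o dock coords rel bay1 20.2995613238284 1.728406567468159
b4 (331, 250, 16, 13) [331.4 254.5 346.4 248.7 338.3 257.5]
b3 (308, 258, 18, 14) [309.  263.2 324.6 257.1 316.4 266.1]
b2 (285, 267, 18, 14) [285.5 272.3 301.9 265.9 293.5 275.1]
b1 (261, 276, 18, 14) [261.  281.9 278.1 275.2 269.6 284.6]
[518.7 -85.1 257.6] tail exp [[272.9 278.2]]
axis [ 0.1  1.  -0. ]
85 [[271.1 192.5]]
92 [[271.4 206.3]]
100 [[271.7 220.8]]
```

```bash
python3 - <<'E'
from h import *
Q=toolR(120,-4.7)
print(delta(np.array([554,-200,120])+43*Q.apply([0,0,1]),Q.as_euler('xyz',degrees=True)))
E
```

```text
(array([-0.0268,  0.0476,  0.1745]), array([-0.0121,  0.0025, -0.0111]))
```

>>> play_rows(
  dp=[
    [-0.006, 0.01, 0.035],
    [-0.012, 0.02, 0.07],
    [-0.018, 0.03, 0.105],
    [-0.022, 0.04, 0.14],
    [-0.0265, 0.0475, 0.165],
    [-0.0265, 0.0475, 0.1745],
    [-0.0265, 0.0475, 0.1745],
    [-0.0265, 0.0475, 0.1745],
    [-0.0265, 0.0475, 0.1745],
    [-0.0265, 0.0475, 0.1745],
  ],
  dr=[
    [-0.003, 0.001, -0.003],
    [-0.006, 0.002, -0.006],
    [-0.009, 0.0025, -0.009],
    [-0.012, 0.0025, -0.011],
    [-0.012, 0.0025, -0.011],
    [-0.012, 0.0025, -0.011],
    [-0.012, 0.0025, -0.011],
    [-0.012, 0.0025, -0.011],
    [-0.012, 0.0025, -0.011],
    [-0.012, 0.0025, -0.011],
  ],
  jaw=[255, 255, 255, 255, 255, 255, 255, 255, 255, 255],
)

```text
clock: 16.8
eef_pos: [555.2, -222.3, 87.8]
tcp_rot: [179.4, 29.8, 84.8]
contact_force: [1.5, 0.4, -2.1]
width: 29.0
gripper_force: 25.0
```

```bash
python3 - <<'E'
from h import *
np.set_printoptions(precision=1,suppress=True)
o=log();print(o['eef_pos'],o['tcp_rot'],o['width'])
w=shot('wrist','w11');d=shot('side','d11')
P,Q=tool();K=P-43*Q.apply([0,0,1]);ax=Q.apply([np.cos(np.radians(30)),0,-np.sin(np.radians(30))])
print(K,ax,proj(d,[K+(140-91)*ax,K-91*ax,K]),proj(w,[K+49*ax]))
cv2.imwrite('pics/z11.png',np.hstack([cv2.resize(w['img'][120:420,140:420,::-1],(400,428),interpolation=2),cv2.resize(d['img'][190:290,270:360,::-1],(385,428),interpolation=2)]))
Q2=toolR(120,-4.7)
print(delta(np.array([554,-200,43])+43*Q2.apply([0,0,1]),Q2.as_euler('xyz',degrees=True)))
E
```

```text
[ 555.2 -222.3   87.8] [179.4  29.8  84.8] 28.999333426797186
[ 556.4 -201.2  124.7] [0.1 1.  0. ] [[302.2 218. ]
 [332.  247.6]
 [312.1 227.9]] [[275.8 212.8]]
(array([ 0. , -0. ,  0.1]), array([ 0., -0., -0.]))
```

View pics/z11.png

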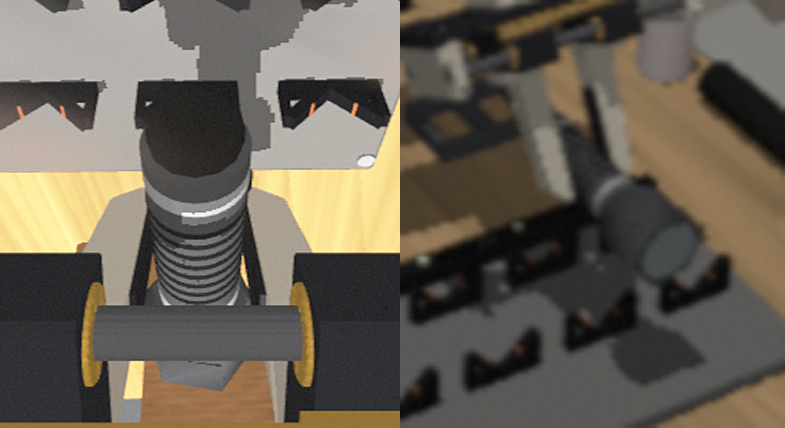

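The side crop shows the lens at (668,248), which is pixel (332.6,247.9) against a predicted (332.0,247.6), so the grasp model is exact. Now I lower it.

```bash
python3 - <<'E'
from h import *
Q2=toolR(120,-4.7)
for z in(60,42.5):
  D=delta(np.array([554,-200,z])+43*Q2.apply([0,0,1]),Q2.as_euler('xyz',degrees=True));print(D[0].tolist(),D[1].tolist())
E
```

```text
[0.0329, -0.0032, 0.0556] [0.0052, -0.0027, -0.0074]
[0.0416, -0.0034, 0.0708] [0.0052, -0.0027, -0.0074]
```

>>> play_rows(
  dp=[
    [0, 0, 0],
    [0, 0, 0],
    [0, 0, 0],
  ],
  dr=[
    [0, 0, 0],
    [0, 0, 0],
    [0, 0, 0],
  ],
  jaw=[255, 255, 255],
)

```text
clock: 17.2
eef_pos: [554.1, -223.0, 86.4]
tcp_rot: [179.6, 29.9, 84.8]
contact_force: [-0.2, 0.4, -1.7]
width: 29.2
gripper_force: 25.0
```

```bash
python3 - <<'E'
from h import *
P,Q=tool();print(P-43*Q.apply([0,0,1]))
Q2=toolR(120,-4.7)
for z in(60,42.5):
  D=delta(np.array([554,-200,z])+43*Q2.apply([0,0,1]),Q2.as_euler('xyz',degrees=True));print(D[0].tolist(),D[1].tolist())
E
```

```text
[ 555.75261804 -201.63924833  123.7055924 ]
[0.0329, -0.0025, 0.0545] [0.0035, -0.0026, -0.0073]
[0.0416, -0.0026, 0.0697] [0.0035, -0.0026, -0.0073]
```

>>> play_rows(
  dp=[
    [0.008, -0.001, 0.013],
    [0.016, -0.0015, 0.027],
    [0.024, -0.002, 0.04],
    [0.033, -0.0025, 0.054],
    [0.033, -0.0025, 0.054],
    [0.033, -0.0025, 0.054],
  ],
  dr=[
    [0.0035, -0.0026, -0.007],
    [0.0035, -0.0026, -0.007],
    [0.0035, -0.0026, -0.007],
    [0.0035, -0.0026, -0.007],
    [0.0035, -0.0026, -0.007],
    [0.0035, -0.0026, -0.007],
  ],
  jaw=[255, 255, 255, 255, 255, 255],
)

```text
clock: 17.8
eef_pos: [551.5, -221.1, 22.1]
tcp_rot: [-179.9, 30.0, 85.4]
contact_force: [0.2, -0.2, -1.0]
width: 29.4
gripper_force: 25.0
```

```bash
python3 - <<'E'
from h import *
o=ctrl.observe();P,Q=tool();print(P-43*Q.apply([0,0,1]),o['contact_force'])
Q2=toolR(120,-4.7)
for z in(46,42.5):
  D=delta(np.array([554,-200,z])+43*Q2.apply([0,0,1]),Q2.as_euler('xyz',degrees=True));print(D[0].tolist(),D[1].tolist())
E
```

```text
[ 553.30257586 -199.67259957   59.31672222] [ 0.17219418 -0.20896761 -0.96446728]
[0.0064, 0.0008, 0.0117] [-0.0018, 0.0002, 0.0008]
[0.0082, 0.0008, 0.0147] [-0.0018, 0.0002, 0.0008]
```

>>> play_rows(
  dp=[
    [0.004, 0.0008, 0.006],
    [0.0065, 0.0008, 0.0117],
    [0.0082, 0.0008, 0.0147],
    [0.0082, 0.0008, 0.0147],
    [0.0082, 0.0008, 0.0147],
  ],
  dr=[
    [0, 0, 0],
    [0, 0, 0],
    [0, 0, 0],
    [0, 0, 0],
    [0, 0, 0],
  ],
  jaw=[255, 255, 255, 255, 255],
)

```text
clock: 18.3
eef_pos: [552.6, -221.5, 7.5]
tcp_rot: [-180.0, 30.1, 85.2]
contact_force: [-8.1, 5.5, 10.7]
width: 29.6
gripper_force: 25.0
```

```bash
python3 - <<'E'
from h import *
o=ctrl.observe();P,Q=tool();print(P-43*Q.apply([0,0,1]),o['contact_force'],o['tcp_rot'])
d=shot('side','d12')
E
```

```text
[ 554.44429392 -200.0495934    44.69639393] [-8.07400217  5.52159747 10.70687331] [-179.96818363   30.05981321   85.23909853]
```

Contact is at +10.7 N up and −8 N in x, so the lamp sits about 2 mm towards +x in the V. I'll shift it, release and retreat along the tool axis.

>>> play_rows(
  dp=[
    [0, -0.002, 0],
    [0, -0.0025, 0],
    [0, -0.0025, 0],
    [0, -0.0025, 0],
    [0, -0.0025, 0],
    [0, -0.0025, 0],
    [0, -0.0025, -0.01],
    [0, -0.0025, -0.03],
    [0, -0.0025, -0.06],
    [0, -0.0025, -0.1],
    [0, -0.0025, -0.14],
    [0, -0.0025, -0.14],
  ],
  dr=[
    [0, 0, 0],
    [0, 0, 0],
    [0, 0, 0],
    [0, 0, 0],
    [0, 0, 0],
    [0, 0, 0],
    [0, 0, 0],
    [0, 0, 0],
    [0, 0, 0],
    [0, 0, 0],
    [0, 0, 0],
    [0, 0, 0],
  ],
  jaw=[255, 255, 160, 130, 120, 120, 120, 120, 120, 120, 120, 120],
)

```text
clock: 19.55
eef_pos: [560.6, -149.3, 134.5]
tcp_rot: [179.3, 30.0, 85.1]
contact_force: [0.2, -0.4, 0.2]
width: 49.3
gripper_force: 0.0
```

```bash
python3 - <<'E'
from h import *
np.set_printoptions(precision=1,suppress=True)
o=log();print(o['eef_pos'],o['qpos'],o['width'])
w=shot('wrist','w13');d=shot('side','d13')
dx=np.array([-.082,-.9966]);dy=np.array([.9966,-.082]);b=np.array([551.6,-218.9])
print('exp lens/tail',proj(d,[np.r_[b+72*dx,42],np.r_[b-68*dx,42]]),proj(w,[np.r_[b+72*dx,42],np.r_[b-68*dx,42]]))
cv2.imwrite('pics/z13.png',np.hstack([cv2.resize(w['img'][:,:,::-1],(440,330)),cv2.resize(d['img'][205:305,260:365,::-1],(346,330),interpolation=2)]))
E
```

```text
[ 560.6 -149.3  134.5] [  0.1   8.3  96.3 -30.5  79.2  11.7] 49.32995121190173
exp lens/tail [[328.5 272.3]
 [299.7 242.1]] [[272.8 260.6]
 [271.4 151.3]]
```

View pics/z13.png

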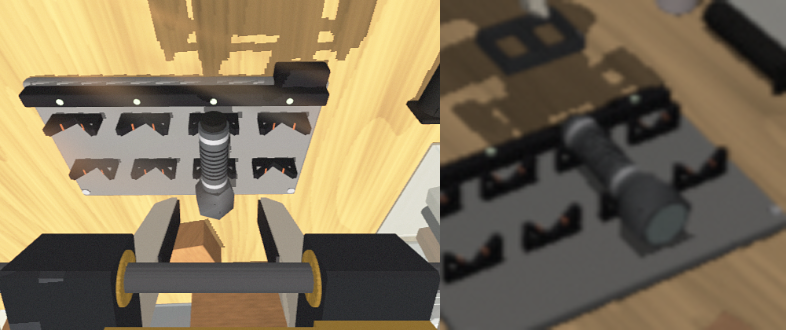

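Lamp B lies in bay 3: its lens is at pixel (329.2,273.2) against an expected (328.5,272.3), and its tail is at the strip. Next is lamp A, and I'll re-measure it before picking.

```bash
python3 - <<'E'
from h import *
o=ctrl.observe();P1,Q1=tool();Q=toolR(30,1.5);P=np.array([408,105,190])+43*Q.apply([0,0,1])
d=Q1.inv().apply(P-P1)/1000;r=(Q1.inv()*Q).as_rotvec();print(np.round(d,4).tolist(),np.round(r,4).tolist())
for t in np.linspace(0,1,5):
  q=ik(P1+t*(P-P1),Q1*R.from_rotvec(t*r),o['qpos']);print(np.round(P1+t*(P-P1)),q[0].round(),q[1]<1e-9,round(q[2]))
for t in np.linspace(1/12,1,12): print(np.round(d*t,3).tolist(),np.round(r*t,3).tolist())
E
```

```text
[0.2225, -0.1736, -0.1744] [0.0344, 1.5691, -0.1142]
[ 557. -151.  129.] [ -0.   8.  97. -31.  79.  12.] True 46
[520. -78. 139.] [ -8.  -2. 101.  -8.  81.  -4.] True 43
[482.  -4. 149.] [-18.  -6. 105.  14.  87. -18.] True 38
[445.  69. 159.] [-28.  -6. 111.  32.  94. -31.] True 32
[407. 142. 168.] [-33.   1. 118.  47. 101. -42.] True 25
[0.019, -0.014, -0.015] [0.003, 0.131, -0.01]
[0.037, -0.029, -0.029] [0.006, 0.262, -0.019]
[0.056, -0.043, -0.044] [0.009, 0.392, -0.029]
[0.074, -0.058, -0.058] [0.011, 0.523, -0.038]
[0.093, -0.072, -0.073] [0.014, 0.654, -0.048]
[0.111, -0.087, -0.087] [0.017, 0.785, -0.057]
[0.13, -0.101, -0.102] [0.02, 0.915, -0.067]
[0.148, -0.116, -0.116] [0.023, 1.046, -0.076]
[0.167, -0.13, -0.131] [0.026, 1.177, -0.086]
[0.185, -0.145, -0.145] [0.029, 1.308, -0.095]
[0.204, -0.159, -0.16] [0.032, 1.438, -0.105]
[0.222, -0.174, -0.174] [0.034, 1.569, -0.114]
```

>>> play_rows(
  dp=[
    [0.019, -0.014, -0.015],
    [0.037, -0.029, -0.029],
    [0.056, -0.043, -0.044],
    [0.074, -0.058, -0.058],
    [0.093, -0.072, -0.073],
    [0.111, -0.087, -0.087],
    [0.13, -0.101, -0.102],
    [0.148, -0.116, -0.116],
    [0.167, -0.13, -0.131],
    [0.185, -0.145, -0.145],
    [0.204, -0.159, -0.16],
    [0.222, -0.174, -0.174],
  ],
  dr=[
    [0.003, 0.131, -0.01],
    [0.006, 0.262, -0.019],
    [0.009, 0.392, -0.029],
    [0.011, 0.523, -0.038],
    [0.014, 0.654, -0.048],
    [0.017, 0.785, -0.057],
    [0.02, 0.915, -0.067],
    [0.023, 1.046, -0.076],
    [0.026, 1.177, -0.086],
    [0.029, 1.308, -0.095],
    [0.032, 1.438, -0.105],
    [0.034, 1.569, -0.114],
  ],
  jaw=[120, 120, 120, 120, 120, 120, 120, 120, 120, 120, 120, 120],
)

```text
clock: 20.85
eef_pos: [405.4, 141.4, 167.1]
tcp_rot: [-179.7, -60.3, 91.0]
contact_force: [-0.1, 0.8, -1.9]
width: 49.3
gripper_force: 0.0
```

>>> play_rows(
  dp=[
    [0, 0, 0],
    [0, 0, 0],
    [0, 0, 0],
  ],
  dr=[
    [0, 0, 0],
    [0, 0, 0],
    [0, 0, 0],
  ],
  jaw=[120, 120, 120],
)

```text
clock: 21.15
eef_pos: [406.8, 140.2, 167.4]
tcp_rot: [-179.8, -59.8, 91.2]
contact_force: [-0.0, -0.2, -0.4]
width: 49.3
gripper_force: 0.0
```

```bash
python3 - <<'E'
from h import *
np.set_printoptions(precision=1,suppress=True)
o=log();print(o['eef_pos'],o['tcp_rot'])
w=shot('wrist','w14');im=w['img']
for nm,P in(('tail',[408.4,224.5,146]),('foam',[408.4,224.5,51])): print(nm,proj(w,[P]))
# also dark-pixel row runs near lamp
g=im.max(2)
y0=int(proj(w,[[408.4,224.5,146]])[0,1])
for r in range(max(0,y0-30),min(250,y0+140),10):
    print(r,''.join('#' if v<45 else '+' if v<80 else '.' for v in g[r,180:400:3]))
D=delta(np.array([408.4,124.5,98])+43*toolR(30,1.5).apply([0,0,1]),toolR(30,1.5).as_euler('xyz',degrees=True));print(D[0].round(4).tolist())
E
```

```text
[406.8 140.2 167.4] [-179.8  -59.8   91.2]
tail [[282.2 175.4]]
foam [[281.4 249.8]]
145 ..........................................................................
155 ..........................................................................
165 ................................+++++.....................................
175 ..............................++++++++++..................................
185 ..............................#########+..................................
195 ......................+++++++.++++++++++.####+++++++++++##############+###
205 .......................+++++++++.....+++#+++++++++++++++++++++++++++++++++
215 .....................+...+++++#+#+#++++#++++++++++++++++++++++++++++++++++
225 .........................+++++++++++++#+#+++++++++++++++++++++++++++++++++
235 .........................++++++++++++++++##++++++##++#+#+#####+##+#++++++#
245 ....................+...+++++.++++++#++.+##++++++##+++#++#+#########++++++
[-0.068, 0.0011, 0.0645]
```

Lamp A's tail is at about (284,174) against a predicted (282,175), so it hasn't moved.

>>> play_rows(
  dp=[
    [-0.02, 0.001, 0.02],
    [-0.04, 0.001, 0.04],
    [-0.06, 0.001, 0.055],
    [-0.068, 0.0015, 0.0645],
    [-0.068, 0.0015, 0.0645],
    [-0.068, 0.0015, 0.0645],
    [-0.068, 0.0015, 0.0645],
  ],
  dr=[
    [0, 0, 0.005],
    [0, 0, 0.005],
    [0, 0, 0.005],
    [0, 0, 0.005],
    [0, 0, 0.005],
    [0, 0, 0.005],
    [0, 0, 0.005],
  ],
  jaw=[120, 120, 120, 120, 120, 120, 120],
)

```text
clock: 21.9
eef_pos: [407.6, 162.4, 77.1]
tcp_rot: [-179.4, -59.9, 90.8]
contact_force: [0.1, -1.4, 0.2]
width: 48.8
gripper_force: 0.0
```

```bash
python3 - <<'E'
from h import *
np.set_printoptions(precision=1,suppress=True)
w=shot('wrist','w15');g=w['img'].max(2);P,Q=tool();print(P-43*Q.apply([0,0,1]))
print(proj(w,[[408.4,224.5,146]]))
for r in range(60,180,8): print(r,''.join('#' if v<45 else '+' if v<80 else '.' for v in g[r,200:360:2]))
Qt=toolR(30,1.5);D=delta(np.array([408.4,224.5,98])+43*Qt.apply([0,0,1]),Qt.as_euler('xyz',degrees=True));print(D[0].round(4).tolist(),D[1].round(4).tolist())
E
```

```text
[408.5 125.2  98.6]
[[280.6  78.3]]
60 ...................######################+######++++++++++++++++++++++++++++++++
68 .......................................++++.....................................
76 ...............................+++++++++++++++++++++............................
84 ..............................+++++++++++++++++++++##...........................
92 ...................................++++++++++++#####++..........................
100 .......................................+++++++......++..........................
108 ................................................................................
116 ................................................................................
124 ..............................+++++++................+..........................
132 ..............................########+++++++++++++++...........................
140 .................++++++++++++###+++###+#####+++++++###++++++++++................
148 .................+++++++++++++##++++++########+++++#+++++++++++++++++++++++.....
156 ................+...++++.++++++#+++++++#####+++++++#++++++++++++++++++++++++++++
164 ................+....+..++++++++#+++++++##++++++++#+++++++++++++++++++++++++++++
172 ...............++.....++++++++++##+++++++++++++++##+++++++++++++++++++++++++++++
[0.0493, 0.0021, 0.0862] [0.001, 0.0014, -0.0063]
```

>>> play_rows(
  dp=[
    [0.013, 0.001, 0.022],
    [0.026, 0.002, 0.044],
    [0.038, 0.002, 0.066],
    [0.0493, 0.002, 0.0865],
    [0.0493, 0.002, 0.0865],
    [0.0493, 0.002, 0.0865],
    [0.0493, 0.002, 0.0865],
    [0.0493, 0.002, 0.0865],
    [0.0493, 0.002, 0.0865],
    [0.0493, 0.002, 0.0865],
    [0.0493, 0.002, 0.0865],
    [0.0493, 0.002, 0.0865],
  ],
  dr=[
    [0.001, 0.001, 0],
    [0.001, 0.001, 0],
    [0.001, 0.001, 0],
    [0.001, 0.001, 0],
    [0.001, 0.001, 0],
    [0.001, 0.001, 0],
    [0.001, 0.001, 0],
    [0.001, 0.001, 0],
    [0.001, 0.001, 0],
    [0.001, 0.001, 0],
    [0.001, 0.001, 0],
    [0.001, 0.001, 0],
  ],
  jaw=[120, 120, 120, 120, 120, 120, 255, 255, 255, 255, 255, 255],
  newtons=25,
)

```text
clock: 23.15
eef_pos: [406.7, 262.4, 75.6]
tcp_rot: [-179.2, -60.0, 90.6]
contact_force: [1.2, -1.3, 1.2]
width: 29.3
gripper_force: 25.0
```

```bash
python3 - <<'E'
from h import *
P,Q=tool();print(P-43*Q.apply([0,0,1]),ctrl.observe()['contact_force'])
E
```

```text
[407.73224239 225.13060967  97.02385251] [ 1.17126622 -1.33690293  1.18779738]
```

>>> play_rows(
  dp=[
    [0.02, 0, -0.011],
    [0.05, 0, -0.029],
    [0.08, 0, -0.046],
    [0.113, 0, -0.065],
    [0.113, 0, -0.065],
    [0.1, 0, -0.09],
    [0.08, 0, -0.125],
    [0.06, 0, -0.16],
    [0.05, 0, -0.177],
    [0.05, 0, -0.177],
  ],
  dr=[
    [0, 0, 0],
    [0, 0, 0],
    [0, 0, 0],
    [0, 0, 0],
    [0, 0, 0],
    [0, 0, 0],
    [0, 0, 0],
    [0, 0, 0],
    [0, 0, 0],
    [0, 0, 0],
  ],
  jaw=[255, 255, 255, 255, 255, 255, 255, 255, 255, 255],
)

```text
clock: 24.15
eef_pos: [410.6, 132.3, 206.0]
tcp_rot: [-178.9, -60.0, 90.2]
contact_force: [-0.7, 0.0, -2.1]
width: 29.3
gripper_force: 24.9
```

```bash
python3 - <<'E'
from h import *
o=log();print(o['eef_pos'],o['tcp_rot'],o['width'],o['gripper_force'])
Q=toolR(120,-4.7);P1,Q1=tool()
P=np.array([408,-110,240])+43*Q.apply([0,0,1])
d=Q1.inv().apply(P-P1)/1000;r=(Q1.inv()*Q).as_rotvec()
for t in np.linspace(0,1,5):
  q=ik(P1+t*(P-P1),Q1*R.from_rotvec(t*r),o['qpos']);print(q[0].round(),q[1]<1e-9,round(q[2]))
print(d.round(4),r.round(4))
E
```

```text
[410.60213017 132.29813091 205.9715911 ] [-178.93536774  -60.04371411   90.23666367] 29.330756232565623 24.94003415107727
[-34.  -2. 116.  47. 105. -39.] True 28
[-30. -13. 113.  32. 101. -29.] True 30
[-21. -20. 111.  14.  95. -18.] True 31
[ -9. -22. 112.  -8.  91.  -6.] True 29
[  3. -19. 114. -30.  89.   9.] True 29
[-0.1345 -0.0097 -0.2267] [-0.0394 -1.5697  0.107 ]
```

Lamp A is lifted. I'll carry it over the dock, turning it as before.

>>> play_rows(
  dp=[
    [-0.011, -0.001, -0.019],
    [-0.022, -0.002, -0.038],
    [-0.034, -0.002, -0.057],
    [-0.045, -0.003, -0.076],
    [-0.056, -0.004, -0.094],
    [-0.067, -0.005, -0.113],
    [-0.078, -0.006, -0.132],
    [-0.09, -0.006, -0.151],
    [-0.101, -0.007, -0.17],
    [-0.112, -0.008, -0.189],
    [-0.123, -0.009, -0.208],
    [-0.1345, -0.01, -0.227],
  ],
  dr=[
    [-0.003, -0.131, 0.009],
    [-0.007, -0.262, 0.018],
    [-0.01, -0.392, 0.027],
    [-0.013, -0.523, 0.036],
    [-0.016, -0.654, 0.045],
    [-0.02, -0.785, 0.054],
    [-0.023, -0.916, 0.062],
    [-0.026, -1.046, 0.071],
    [-0.03, -1.177, 0.08],
    [-0.033, -1.308, 0.089],
    [-0.036, -1.439, 0.098],
    [-0.039, -1.57, 0.107],
  ],
  jaw=[255, 255, 255, 255, 255, 255, 255, 255, 255, 255, 255, 255],
)

```text
clock: 25.35
eef_pos: [406.6, -129.2, 203.8]
tcp_rot: [179.8, 30.2, 85.5]
contact_force: [-0.1, -0.2, -3.7]
width: 29.5
gripper_force: 24.9
```

>>> play_rows(
  dp=[
    [0, 0, 0],
    [0, 0, 0],
    [0, 0, 0],
  ],
  dr=[
    [0, 0, 0],
    [0, 0, 0],
    [0, 0, 0],
  ],
  jaw=[255, 255, 255],
)

```text
clock: 25.65
eef_pos: [406.4, -129.0, 203.9]
tcp_rot: [179.9, 29.8, 85.5]
contact_force: [-0.7, 0.1, -1.4]
width: 29.7
gripper_force: 24.9
```

```bash
python3 - <<'E'
from h import *
o=log();P,Q=tool();print(P-43*Q.apply([0,0,1]),o['tcp_rot'],o['width'])
Q2=toolR(120,-4.7)
D=delta(np.array([408.5,-188,100])+43*Q2.apply([0,0,1]),Q2.as_euler('xyz',degrees=True));print(D[0].round(4).tolist(),D[1].round(4).tolist())
E
```

```text
[ 408.07158523 -107.68516961  241.23469298] [179.92658183  29.81166593  85.45404583] 29.65173653137812
[0.0006, 0.0065, 0.1623] [0.0026, -0.0033, 0.0023]
```

>>> play_rows(
  dp=[
    [0, 0.002, 0.03],
    [0, 0.004, 0.06],
    [0, 0.0065, 0.1],
    [0, 0.0065, 0.13],
    [0, 0.0065, 0.15],
    [0, 0.0065, 0.162],
    [0, 0.0065, 0.162],
    [0, 0.0065, 0.162],
    [0, 0.0065, 0.162],
  ],
  dr=[
    [0.0026, -0.003, 0.002],
    [0.0026, -0.003, 0.002],
    [0.0026, -0.003, 0.002],
    [0.0026, -0.003, 0.002],
    [0.0026, -0.003, 0.002],
    [0.0026, -0.003, 0.002],
    [0.0026, -0.003, 0.002],
    [0.0026, -0.003, 0.002],
    [0.0026, -0.003, 0.002],
  ],
  jaw=[255, 255, 255, 255, 255, 255, 255, 255, 255],
)

```text
clock: 26.55
eef_pos: [407.8, -210.9, 65.2]
tcp_rot: [179.8, 30.2, 85.2]
contact_force: [1.2, 0.2, -2.0]
width: 29.8
gripper_force: 24.9
```

```bash
python3 - <<'E'
from h import *
o=log();P,Q=tool();print(P-43*Q.apply([0,0,1]),o['tcp_rot'],o['width'])
Q2=toolR(120,-4.7)
for z in (58,43):
  D=delta(np.array([408.4,-188,z])+43*Q2.apply([0,0,1]),Q2.as_euler('xyz',degrees=True));print(D[0].round(4).tolist(),D[1].round(4).tolist())
E
```

```text
[ 409.51645695 -189.36687029  102.35816367] [179.83689111  30.17042587  85.21681752] 29.840099365622102
[0.0235, -0.0014, 0.0377] [0.0021, 0.003, -0.0013]
[0.0311, -0.0015, 0.0507] [0.0021, 0.003, -0.0013]
```

>>> play_rows(
  dp=[
    [0.008, -0.001, 0.013],
    [0.016, -0.0015, 0.026],
    [0.0235, -0.0015, 0.0375],
    [0.0235, -0.0015, 0.0375],
    [0.0235, -0.0015, 0.0375],
    [0.0235, -0.0015, 0.0375],
  ],
  dr=[
    [0.002, 0.003, -0.001],
    [0.002, 0.003, -0.001],
    [0.002, 0.003, -0.001],
    [0.002, 0.003, -0.001],
    [0.002, 0.003, -0.001],
    [0.002, 0.003, -0.001],
  ],
  jaw=[255, 255, 255, 255, 255, 255],
)

```text
clock: 27.15
eef_pos: [405.5, -209.5, 19.7]
tcp_rot: [-179.9, 30.0, 85.4]
contact_force: [-0.2, -0.0, -2.0]
width: 29.6
gripper_force: 24.9
```

```bash
python3 - <<'E'
from h import *
o=log();P,Q=tool();print(P-43*Q.apply([0,0,1]),o['contact_force'],o['tcp_rot'],o['width'])
Q2=toolR(120,-4.7)
for z in (47,43):
  D=delta(np.array([408.2,-188,z])+43*Q2.apply([0,0,1]),Q2.as_euler('xyz',degrees=True));print(D[0].round(4).tolist(),D[1].round(4).tolist())
E
```

```text
[ 407.36180387 -188.07176325   56.96980042] [-0.18704412 -0.04167354 -2.04740688] [-179.86582052   30.01605181   85.36471378] 29.569343276828707
[0.0051, 0.0009, 0.0086] [-0.0018, 0.0003, 0.001]
[0.0071, 0.0009, 0.012] [-0.0018, 0.0003, 0.001]
```

>>> play_rows(
  dp=[
    [0.003, 0, 0.005],
    [0.005, 0, 0.0086],
    [0.007, 0, 0.012],
    [0.007, 0, 0.012],
    [0.007, 0, 0.012],
  ],
  dr=[
    [0, 0, 0],
    [0, 0, 0],
    [0, 0, 0],
    [0, 0, 0],
    [0, 0, 0],
  ],
  jaw=[255, 255, 255, 255, 255],
)

```text
clock: 27.65
eef_pos: [407.3, -210.0, 7.8]
tcp_rot: [179.9, 30.1, 85.3]
contact_force: [-2.3, 4.4, 13.1]
width: 29.5
gripper_force: 25.0
```

```bash
python3 - <<'E'
from h import *
o=ctrl.observe();P,Q=tool();print(P-43*Q.apply([0,0,1]),o['contact_force'],o['width'])
E
```

```text
[ 409.00884098 -188.53794994   45.01944991] [-2.25338178  4.44953592 13.06991352] 29.543543509530906
```

>>> play_rows(
  dp=[
    [0, -0.001, 0],
    [0, -0.001, 0],
    [0, -0.001, 0],
    [0, -0.001, 0],
    [0, -0.001, 0],
    [0, -0.001, 0],
    [0, -0.001, -0.01],
    [0, -0.001, -0.03],
    [0, -0.001, -0.06],
    [0, -0.001, -0.1],
    [0, -0.001, -0.14],
    [0, -0.001, -0.18],
  ],
  dr=[
    [0, 0, 0],
    [0, 0, 0],
    [0, 0, 0],
    [0, 0, 0],
    [0, 0, 0],
    [0, 0, 0],
    [0, 0, 0],
    [0, 0, 0],
    [0, 0, 0],
    [0, 0, 0],
    [0, 0, 0],
    [0, 0, 0],
  ],
  jaw=[255, 200, 160, 130, 120, 120, 120, 120, 120, 120, 120, 120],
)

```text
clock: 28.85
eef_pos: [411.6, -118.5, 163.3]
tcp_rot: [-179.9, 30.0, 85.4]
contact_force: [0.7, -0.5, -0.4]
width: 49.0
gripper_force: 0.0
```

```bash
python3 - <<'E'
from h import *
np.set_printoptions(precision=1,suppress=True)
o=log();w=shot('wrist','w16');d=shot('side','d16')
dx=np.array([-.082,-.9966]);dy=np.array([.9966,-.082])
for b in([408.1,-207.1],[551.6,-218.9]):
  b=np.array(b);print(proj(d,[np.r_[b+72*dx,42],np.r_[b-68*dx,42]]),proj(w,[np.r_[b+72*dx,42],np.r_[b-68*dx,42]]))
# lens face: greenish-grey disc in side view
im=d['img'].astype(int)
for cx in(280,330):
  sub=im[255:300,cx-30:cx+30];print(cx);m=((sub[:,:,2]-sub[:,:,0]>6)&(sub.max(2)>70)).astype(np.uint8)
  n,l,st,c=cv2.connectedComponentsWithStats(m)
  for i in range(1,n):
    if st[i][4]>15: print(c[i]+[cx-30,255],st[i])
# pose to view/regrab lid: straight up to tool-down
P1,Q1=tool();Q=R.from_euler('xyz',[180,0,91.5],degrees=True);P=np.array([500,60,330])
D=Q1.inv().apply(P-P1)/1000;r=(Q1.inv()*Q).as_rotvec();print(P1,D.round(4),r.round(4))
E
```

```text
[[280.3 291.9]
 [253.8 258.8]] [[280.9 248.9]
 [282.  147.6]]
[[328.5 272.3]
 [299.7 242.1]] [[409.8 249.1]
 [454.  147.8]]
280
330
[ 415.5 -117.6  167.3] [ 0.1  0.1 -0.2] [-0.   0.5 -0.1]
```

```bash
python3 - <<'E'
from h import *
np.set_printoptions(precision=1,suppress=True)
a=load('d0')['img'].astype(int);c=load('d16')['img'].astype(int);d=load('d16')
m=(np.abs(a-c).sum(2)>45).astype(np.uint8);m[:235]=0;m[:,:235]=0;m[315:]=0;m[:,365:]=0
n,l,st,cc=cv2.connectedComponentsWithStats(m)
for i in range(1,n):
  if st[i][4]>60: print(st[i],cc[i])
dx=np.array([-.082,-.9966])
for b in([408.1,-207.1],[551.6,-218.9]): print(proj(d,[np.r_[np.array(b)+t*dx,42] for t in(72,2,-68)]).tolist())
for r in range(240,304,3): print(r,''.join('#' if v else '.' for v in m[r,240:345]))
P1,Q1=tool();Q=R.from_euler('xyz',[180,0,91.5],degrees=True);P=np.array([500,60,330])
D=Q1.inv().apply(P-P1)/1000;r=(Q1.inv()*Q).as_rotvec();print(D.round(4).tolist(),r.round(4).tolist())
E
```

```text
[235 235  49  27 699] [256.5 244.9]
[296 239  40  44 586] [315.5 261.1]
[250 255  38  47 593] [268.6 278.9]
[[280.32504939428406, 291.8584019196769], [266.5693774812908, 274.67055114285495], [253.8449739050858, 258.7712805528601]]
[[328.477116553468, 272.33684930631125], [313.54207946095204, 256.6406543507788], [299.6786660708765, 242.07069794746945]]
240 .....#######################################..............###.####.......................................
243 .....###########################..#########.............##.##########....................................
246 ##################################.......................######....####..................................
249 #############.....###########..............................#####..#####.###..............................
252 ##############........######....................................#####..######............................
255 #########.....##..............................................#############..............................
258 #########..##.########.........................................#########..##..###.
[... 1026 characters left out ...]
.......................########.......##.........................................................
291 ...........................#########..........##.........................................................
294 ............................#######.........###..........................................................
297 ..............................######....######...........................................................
300 ...............................########..................................................................
303 .........................................................................................................
[0.0784, 0.0712, -0.2323] [-0.0211, 0.5221, -0.1055]
```

Both silhouettes sit identically around their predicted lens points, so both lamps are laid correctly. Now to the lid.

```bash
python3 - <<'E'
from h import *
P1,Q1=tool();o=ctrl.observe();Q=R.from_euler('xyz',[180,0,136],degrees=True);P=np.array([470,60,340])
D=Q1.inv().apply(P-P1)/1000;r=(Q1.inv()*Q).as_rotvec()
for t in np.linspace(0.1,1,10): print((t*D).round(3).tolist(),(t*r).round(3).tolist())
for t in (0,.5,1):
  q=ik(P1+t*(P-P1),Q1*R.from_rotvec(t*r),o['qpos']);print(q[0].round(),q[1]<1e-9,round(q[2]))
E
```

```text
[0.007, 0.004, -0.024] [-0.022, 0.049, -0.086]
[0.014, 0.008, -0.048] [-0.045, 0.098, -0.173]
[0.021, 0.012, -0.072] [-0.067, 0.147, -0.259]
[0.028, 0.017, -0.096] [-0.09, 0.196, -0.346]
[0.036, 0.021, -0.12] [-0.112, 0.245, -0.432]
[0.043, 0.025, -0.144] [-0.135, 0.294, -0.518]
[0.05, 0.029, -0.168] [-0.157, 0.343, -0.605]
[0.057, 0.033, -0.192] [-0.179, 0.392, -0.691]
[0.064, 0.037, -0.216] [-0.202, 0.442, -0.778]
[0.071, 0.041, -0.24] [-0.224, 0.491, -0.864]
[  4. -16. 116. -30.  85.  13.] True 27
[  3. -20. 106. -15.  93. -19.] True 31
[  1. -13.  90.  -0. 103. -45.] True 38
```

>>> play_rows(
  dp=[
    [0.007, 0.004, -0.024],
    [0.014, 0.008, -0.048],
    [0.021, 0.012, -0.072],
    [0.028, 0.017, -0.096],
    [0.036, 0.021, -0.12],
    [0.043, 0.025, -0.144],
    [0.05, 0.029, -0.168],
    [0.057, 0.033, -0.192],
    [0.064, 0.037, -0.216],
    [0.071, 0.041, -0.24],
    [0.071, 0.041, -0.24],
    [0.071, 0.041, -0.24],
  ],
  dr=[
    [-0.022, 0.049, -0.086],
    [-0.045, 0.098, -0.173],
    [-0.067, 0.147, -0.259],
    [-0.09, 0.196, -0.346],
    [-0.112, 0.245, -0.432],
    [-0.135, 0.294, -0.518],
    [-0.157, 0.343, -0.605],
    [-0.179, 0.392, -0.691],
    [-0.202, 0.442, -0.778],
    [-0.224, 0.491, -0.864],
    [-0.224, 0.491, -0.864],
    [-0.224, 0.491, -0.864],
  ],
  jaw=[150, 150, 150, 150, 150, 150, 150, 150, 150, 150, 150, 150],
)

```text
clock: 30.15
eef_pos: [468.0, 57.2, 332.9]
tcp_rot: [-179.5, -0.3, 135.7]
contact_force: [-0.6, 0.4, -0.9]
width: 38.4
gripper_force: 0.0
```

```bash
python3 - <<'E'
from h import *
o=log();print(o['eef_pos'],o['tcp_rot'])
D=delta([512,250,350],[180,0,181.5]);print(D[0].tolist(),D[1].tolist())
E
```

```text
[467.99642396  57.237732   332.93333868] [-179.52310617   -0.32515336  135.70901847]
[0.1032, 0.1686, -0.0179] [-0.0056, -0.0087, -0.7992]
```

>>> play_rows(
  dp=[
    [0.015, 0.024, -0.003],
    [0.03, 0.05, -0.006],
    [0.045, 0.075, -0.009],
    [0.06, 0.1, -0.012],
    [0.075, 0.125, -0.018],
    [0.09, 0.15, -0.018],
    [0.103, 0.1686, -0.018],
    [0.103, 0.1686, -0.018],
    [0.103, 0.1686, -0.018],
    [0.103, 0.1686, -0.018],
    [0.103, 0.1686, -0.018],
  ],
  dr=[
    [0, -0.001, -0.12],
    [-0.001, -0.002, -0.24],
    [-0.002, -0.003, -0.36],
    [-0.003, -0.005, -0.48],
    [-0.004, -0.007, -0.6],
    [-0.0056, -0.0087, -0.72],
    [-0.0056, -0.0087, -0.8],
    [-0.0056, -0.0087, -0.8],
    [-0.0056, -0.0087, -0.8],
    [-0.0056, -0.0087, -0.8],
    [-0.0056, -0.0087, -0.8],
  ],
  jaw=[150, 150, 150, 150, 150, 150, 150, 150, 150, 150, 150],
)

```text
clock: 31.25
eef_pos: [511.7, 249.5, 351.2]
tcp_rot: [179.9, 0.0, -178.4]
contact_force: [0.2, 0.0, -0.3]
width: 38.0
gripper_force: 0.0
```

```bash
python3 - <<'E'
from h import *
np.set_printoptions(precision=1,suppress=True)
o=log();print(o['eef_pos'],o['tcp_rot'])
w=shot('wrist','w17');g=w['img'].max(2)
print(proj(w,[[x,340.7,275] for x in(460,480,500)]))
for r in range(20,250,12): print(r,''.join('#' if v<75 else '+' if v<110 else '.' for v in g[r,260:480:3]))
D=delta([512.4,340,310],[180,0,181.5]);print(D[0].tolist(),D[1].tolist())
E
```

```text
[511.7 249.5 351.2] [ 179.9    0.  -178.4]
[[404.9 143.9]
 [401.4 171.1]
 [398.1 197.1]]
20 ...........................+.................................#######......
32 .........................+++................................#######.......
44 +..+......++++++++++++....................................................
56 ########++..........+.....................................................
68 ######++++++++++++..++.....+.......+++++..................................
80 ########++++++++++++#+.....+..............................................
92 ##########++++++++++#++......+++++++++#...................................
104 ##+++######+++++++++#++...................................................
116 ############+++++++++.....................................................
128 ++++++++######+++++++........................++++.........................
140 ++++++++#######++++#+.....................++++++..............++....######
152 +++++++##++#####+#+#+.........................++.+............+++...#####.
164 +++++#+##++#########+........................++..+...........++++...####..
176 ####################+........................#+++...........++....######..
188 ####################.........................#++#................+#####...
200 ####################.....++.................#+++.................#####....
212 ####################.....++.................####................#####+....
224 ###################++...+++................####+...............+#####.....
236 ###################+++..++.................####................#####......
248 ###################.++..+++.........###########...............#####.......
[-0.0031, 0.0903, 0.0414] [0.0013, 0.0008, 0.0014]
```

The handle is where predicted, at column 402 against 401. I'll go above it and down.

>>> play_rows(
  dp=[
    [-0.002, 0.03, 0.01],
    [-0.003, 0.06, 0.02],
    [-0.003, 0.0905, 0.035],
    [-0.003, 0.0905, 0.041],
    [-0.003, 0.0905, 0.041],
    [-0.003, 0.0905, 0.041],
  ],
  dr=[
    [0, 0, 0],
    [0, 0, 0],
    [0, 0, 0],
    [0, 0, 0],
    [0, 0, 0],
    [0, 0, 0],
  ],
  jaw=[150, 150, 150, 150, 150, 150],
)

```text
clock: 31.9
eef_pos: [512.4, 340.1, 310.9]
tcp_rot: [179.9, 0.1, -178.4]
contact_force: [-0.1, -0.1, -0.0]
width: 38.2
gripper_force: 0.0
```

```bash
python3 - <<'E'
from h import *
o=log();print(o['eef_pos'],o['tcp_rot'])
D=delta([512.4,340.3,236],[180,0,181.5]);print(D[0].tolist(),D[1].tolist())
E
```

```text
[512.38073951 340.13039299 310.91929792] [ 1.79927548e+02  5.63194524e-02 -1.78361764e+02]
[0.0, 0.0001, 0.0749] [0.0013, 0.001, 0.0024]
```

>>> play_rows(
  dp=[
    [0, 0, 0.03],
    [0, 0, 0.055],
    [0, 0, 0.075],
    [0, 0, 0.075],
    [0, 0, 0.075],
    [0, 0, 0.075],
    [0, 0, 0.075],
    [0, 0, 0.075],
    [0, 0, 0.075],
    [0, 0, 0.075],
  ],
  dr=[
    [0, 0, 0],
    [0, 0, 0],
    [0, 0, 0],
    [0, 0, 0],
    [0, 0, 0],
    [0, 0, 0],
    [0, 0, 0],
    [0, 0, 0],
    [0, 0, 0],
    [0, 0, 0],
  ],
  jaw=[150, 150, 150, 150, 255, 255, 255, 255, 255, 255],
  newtons=15,
)

```text
clock: 32.9
eef_pos: [512.7, 340.9, 236.7]
tcp_rot: [179.9, 0.1, -178.3]
contact_force: [-1.7, -5.0, 6.2]
width: 9.4
gripper_force: 15.0
```

```bash
python3 - <<'E'
from h import *
o=log();P,Q=tool();print(P,o['contact_force'],o['width'],o['gripper_force'])
hinge=np.array([513.2,309]);f=np.array([-.0262,.9997]);ph=np.pi-np.radians(12.83)
H=lambda t:np.r_[hinge+f*207.2*np.cos(ph-t),70+207.2*np.sin(ph-t)-40]
t0=1.495;print(H(t0))
for t in list(np.arange(1.4,.05,-.1))+[.05,0]: print(round(t,2),np.round(Q.inv().apply(H(t)-H(t0))/1000,3).tolist())
E
```

```text
[512.70933166 340.86507328 236.66136902] [-1.67845908 -5.02283094  6.24871301] 9.39303629330393 14.997087121009827
[512.39879629 339.57112022 234.93092885]
1.4 [0.0, -0.02, -0.002]
1.3 [0.0, -0.04, -0.002]
1.2 [0.0, -0.061, -0.0]
1.1 [0.0, -0.081, 0.004]
1.0 [0.0, -0.101, 0.01]
0.9 [0.0, -0.12, 0.018]
0.8 [0.0, -0.138, 0.028]
0.7 [0.001, -0.156, 0.039]
0.6 [0.001, -0.171, 0.053]
0.5 [0.001, -0.186, 0.067]
0.4 [0.001, -0.199, 0.084]
0.3 [0.001, -0.21, 0.101]
0.2 [0.001, -0.22, 0.119]
0.1 [0.001, -0.227, 0.139]
0.05 [0.001, -0.23, 0.149]
0 [0.001, -0.233, 0.159]
```

>>> play_rows(
  dp=[
    [0, -0.02, -0.002],
    [0, -0.04, -0.002],
    [0, -0.061, 0],
    [0, -0.081, 0.004],
    [0, -0.101, 0.01],
    [0, -0.12, 0.018],
    [0, -0.138, 0.028],
    [0.001, -0.156, 0.039],
    [0.001, -0.171, 0.053],
    [0.001, -0.186, 0.067],
    [0.001, -0.186, 0.067],
  ],
  dr=[
    [0, 0, 0],
    [0, 0, 0],
    [0, 0, 0],
    [0, 0, 0],
    [0, 0, 0],
    [0, 0, 0],
    [0, 0, 0],
    [0, 0, 0],
    [0, 0, 0],
    [0, 0, 0],
    [0, 0, 0],
  ],
  jaw=[255, 255, 255, 255, 255, 255, 255, 255, 255, 255, 255],
)

```text
clock: 34.0
eef_pos: [515.9, 153.2, 165.6]
tcp_rot: [-180.0, -0.1, -178.4]
contact_force: [-1.5, -1.9, -0.6]
width: 9.5
gripper_force: 15.0
```

```bash
python3 - <<'E'
from h import *
o=log();print(o['eef_pos'],o['contact_force'],o['width'],o['gripper_force'])
E
```

```text
[515.93025328 153.16648292 165.60137366] [-1.49390532 -1.89453073 -0.58312915] 9.53113617467664 14.961762875318527
```

>>> play_rows(
  dp=[
    [0, -0.007, 0.008],
    [0, -0.013, 0.017],
    [0, -0.019, 0.025],
    [0, -0.024, 0.034],
    [0, -0.029, 0.043],
    [0, -0.034, 0.052],
    [0, -0.038, 0.062],
    [0, -0.041, 0.072],
    [0, -0.043, 0.077],
    [0, -0.044, 0.08],
    [0, -0.0445, 0.082],
    [0, -0.0445, 0.082],
  ],
  dr=[
    [0, 0, 0],
    [0, 0, 0],
    [0, 0, 0],
    [0, 0, 0],
    [0, 0, 0],
    [0, 0, 0],
    [0, 0, 0],
    [0, 0, 0],
    [0, 0, 0],
    [0, 0, 0],
    [0, 0, 0],
    [0, 0, 0],
  ],
  jaw=[255, 255, 255, 255, 255, 255, 255, 255, 255, 255, 255, 255],
)

```text
clock: 35.2
eef_pos: [517.2, 111.0, 85.4]
tcp_rot: [179.9, -0.1, -178.3]
contact_force: [-5.6, -2.6, -0.1]
width: 9.6
gripper_force: 15.0
```

>>> play_rows(
  dp=[
    [0, 0, 0.001],
    [0, -0.001, 0.003],
    [0, -0.001, 0.004],
    [0, -0.001, 0.005],
    [0, -0.0015, 0.006],
    [0, -0.0015, 0.006],
    [0, -0.0015, 0.006],
  ],
  dr=[
    [0, 0, 0],
    [0, 0, 0],
    [0, 0, 0],
    [0, 0, 0],
    [0, 0, 0],
    [0, 0, 0],
    [0, 0, 0],
  ],
  jaw=[255, 255, 255, 255, 255, 255, 255],
)

```text
clock: 35.9
eef_pos: [517.2, 109.6, 79.6]
tcp_rot: [179.9, -0.1, -178.3]
contact_force: [-6.5, -3.6, -1.4]
width: 9.4
gripper_force: 15.0
```

>>> play_rows(
  dp=[
    [0, 0, 0.0005],
    [0, 0, 0.001],
    [0, 0, 0.0015],
    [0, 0, 0.002],
    [0, 0, 0.0025],
    [0, 0, 0.003],
    [0, 0, 0.003],
  ],
  dr=[
    [0, 0, 0],
    [0, 0, 0],
    [0, 0, 0],
    [0, 0, 0],
    [0, 0, 0],
    [0, 0, 0],
    [0, 0, 0],
  ],
  jaw=[255, 255, 255, 255, 255, 255, 255],
)

```text
clock: 36.6
eef_pos: [517.2, 108.9, 76.6]
tcp_rot: [180.0, -0.1, -178.3]
contact_force: [-5.2, -6.5, -1.5]
width: 9.5
gripper_force: 15.0
```

>>> play_rows(
  dp=[
    [0, 0, 0.0005],
    [0, 0, 0.001],
    [0, 0, 0.0015],
    [0, 0, 0.002],
    [0, 0, 0.0025],
    [0, 0, 0.003],
    [0, 0, 0.003],
  ],
  dr=[
    [0, 0, 0],
    [0, 0, 0],
    [0, 0, 0],
    [0, 0, 0],
    [0, 0, 0],
    [0, 0, 0],
    [0, 0, 0],
  ],
  jaw=[255, 255, 255, 255, 255, 255, 255],
)

```text
clock: 37.3
eef_pos: [517.3, 108.3, 74.0]
tcp_rot: [-180.0, -0.1, -178.3]
contact_force: [-7.8, -8.4, 2.3]
width: 9.6
gripper_force: 15.0
```

>>> play_rows(
  dp=[
    [0, 0, 0.0005],
    [0, 0, 0.001],
    [0, 0, 0.0015],
    [0, 0, 0.002],
    [0, 0, 0.002],
  ],
  dr=[
    [0, 0, 0],
    [0, 0, 0],
    [0, 0, 0],
    [0, 0, 0],
    [0, 0, 0],
  ],
  jaw=[255, 255, 255, 255, 255],
)

```text
clock: 37.8
eef_pos: [517.7, 108.3, 73.7]
tcp_rot: [-179.9, -0.0, -178.3]
contact_force: [-13.9, -10.1, 14.8]
width: 9.4
gripper_force: 15.0
```

```bash
python3 - <<'E'
from h import *
np.set_printoptions(precision=1,suppress=True)
o=log();print(o['eef_pos'],o['contact_force'])
w=shot('wrist','w18');g=w['img'].max(2);h=load('w3')['img'].max(2)
for r in range(120,250,16):
  i=np.where(g[r,260:305]<110)[0]+260;j=np.where(h[r,260:305]<110)[0]+260;print(r,i.min() if len(i) else 0,i.max() if len(i) else 0,j.min() if len(j) else 0,j.max() if len(j) else 0)
# lid-base seam in scene/side vs. initial
s=shot('scene','s18')
a=load('s0')['img'].astype(int);c=s['img'].astype(int);m=np.abs(a-c).sum(2)[205:305,285:415]>60
print('changed px on case',m.sum());ys,xs=np.where(m)
for r in range(0,100,5):print(''.join('#' if v else '.' for v in m[r,::2]))
E
```

```text
[517.7 108.3  73.7] [-13.9 -10.1  14.8]
120 0 0 0 0
136 0 0 0 0
152 275 304 274 304
168 268 304 273 292
184 268 290 273 291
200 268 289 273 292
216 268 290 273 291
232 268 289 272 291
248 268 289 272 291
changed px on case 921
.................###################...####....###...............
.................#####################...........................
.................######..#######.................................
.................#################...............................
............##################...................................
...............#.................................................
.................................................................
.................................................................
.................................................................
.................................................................
###..............................................................
##...............................................................
.................................................................
.................................................................
.................................................................
.................................................................
.................................................................
.................................................................
.................................................................
.................................................................
```

The lid is seated: +14.8 N up, and its outline is identical to the start. I'll release and rise.

>>> play_rows(
  dp=[
    [0, 0, -0.001],
    [0, 0, -0.002],
    [0, 0, -0.002],
    [0, 0, -0.002],
    [0, 0, -0.002],
    [0, 0, -0.03],
    [0, 0, -0.07],
    [0, 0, -0.11],
    [0, 0, -0.15],
    [0, -0.04, -0.2],
    [0, -0.08, -0.25],
    [0, -0.08, -0.25],
  ],
  dr=[
    [0, 0, 0],
    [0, 0, 0],
    [0, 0, 0],
    [0, 0, 0],
    [0, 0, 0],
    [0, 0, 0],
    [0, 0, 0],
    [0, 0, 0],
    [0, 0, 0],
    [0, 0, 0],
    [0, 0, 0],
    [0, 0, 0],
  ],
  jaw=[255, 255, 170, 170, 170, 170, 170, 170, 170, 170, 170, 170],
)

```text
clock: 39.1
eef_pos: [521.6, 27.9, 326.4]
tcp_rot: [179.9, 0.4, -178.3]
contact_force: [0.4, 0.8, -0.3]
width: 30.8
gripper_force: 0.0
```

```bash
python3 - <<'E'
from h import *
o=log();print(o['eef_pos'],o['contact_force'])
s=shot('side','d19');t=shot('scene','s19')
cv2.imwrite('pics/z19.png',np.hstack([cv2.resize(s['img'][100:320,130:400,::-1],(440,358),interpolation=2),cv2.resize(t['img'][140:320,200:380,::-1],(358,358),interpolation=2)]))
E
```

```text
[521.64925905  27.92736815 326.40178719] [ 0.43590179  0.76089293 -0.29217098]
```

View pics/z19.png

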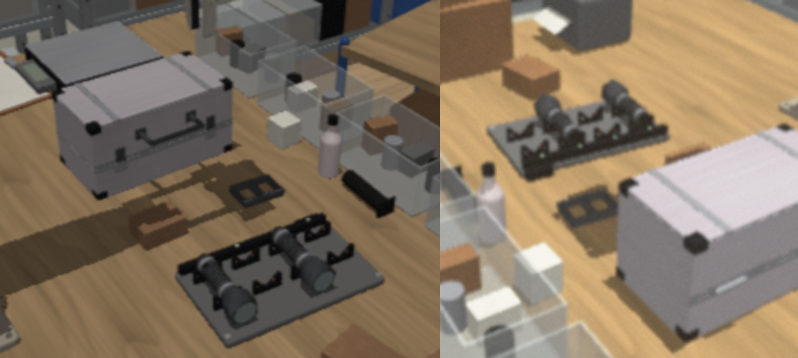

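Both lamps lie in bays 1 and 3, with their lenses at (240,303) and (318,272) and their tails at the strip. The case is shut and the bystanders haven't moved.

```bash
python3 -c "
from rig import ctrl
print(ctrl.job_done())"
```

```text
the job is handed in; nothing more can be done
None
```

The job is handed in: the case held two lamps, both now lying in dock bays 1 and 3 with their heads at the open end, the case is shut with the lid lowered in the grip, and the other goods were not disturbed; the judging gave no verdict.

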